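# Clamp rosette blocks back-up in a sprung sanding jig

### The arm

A 7-joint arm with a two-finger parallel gripper is mounted at the origin on the work surface. World frame = base frame: x ahead of the robot, y to its left, z up, the work surface at z = 0. Lengths are in m, angles in rad, forces in N, time in s.
With the tool pointing down it reaches from about 0.35 to 0.9 m from the base axis. Payload 8.1 kg.
Tool frame: the origin (TCP) lies at the very end of the fingers, on their centre line; the grasp point (between the pads) lies 19 mm behind it; z points along the fingers, y is the line along which they close (so a half turn about z gives the same grasp; the last joint's range is limited). The gripper opens to 92 mm and grips with 3 to 60 N. Pads are 19 mm wide; open, the fingers measure 130 mm over their backs; the gripper's body (75 mm by 190 mm) begins 47 mm behind the grasp point.
Start: joints at [-1.368, 0.434, 0.025, 1.573, -0.012, 1.134, -0.075], TCP at [0.188, 0.596, 0.227] pointing down, gripper open.
Joint ranges: [-2.62, 2.62], [-0.44, 2.09], [-1.27, 1.32], [0.08, 2.57], [-1.32, 4.46], [0.12, 2], [-2.74, 2.74]. Speed limits (rad/s): [2.22, 2.22, 3.01, 3.01, 3.14, 3.14, 3.14].

### API

Orientations are given as [roll, pitch, yaw] about the fixed x, y, z axes, in that order (R = Rz(yaw) Ry(pitch) Rx(roll)).
In Python, from cell import env gives the robot as it stands.
- The arm moves only by the tool move_arm, never from a script. Its argument "steps" is text: rows parted by semicolons, each of 5 numbers parted by spaces: the closure, from -1 (fully open) to 1 (shut), then the shift along the world's x, y, z in cm, then the turn about the world's z in rad. A call has exactly 8 rows; each row shifts and turns the commanded pose from where the row before left it; what a row does not reach is not made up. A row lasts 1/8 s, in which the tool goes at most 62.5 mm and 10.7 degrees, less where a joint would pass 70% of its speed; a pose out of reach is approached as far as the arm can. A call is refused whole if a number of a shift passes 6.25 or a number of a turn 0.188, either way. A call with a gripper value outside its range is refused whole. The fingers move at their own pace and stop on an object; the grip force is fixed at half the most. Time passes only in rows, so rows that do not move let the fingers close, or fill a call up. It gives the time, the measured TCP pose, the force, the opening and the grip force at its end, in the units of the state.
- env.get_state(): the state, without advancing time (a new reading comes with each control period).
- env.grab_frame(name): name is "scene" or "top" or "wrist"; returns a dict with "color" (384x512x3 uint8, red, green, blue), "intrinsics" (3x3 intrinsics, pixels), "D" ([k1, k2, p1, p2, k3] as OpenCV has them; the pictures are not rectified), "position" and "attitude" of the camera in the world. Camera axes: x right, y up, looking along -z (the intrinsics and any distortion apply to the point x, -y, -z); pixel columns grow to the right and rows downward; lengths in m; the calibration is good to about 2 mm. A picture is of the moment at which its call begins. There is no depth.
- env.finish_job(): hands the job in; it is judged then, once.
The state is a dict: "time": time; "joints": joint angles; "joint_vel": joint speeds; "joint_efforts": joint torques, N m; "tool_pos": TCP position; "tcp_rot": TCP orientation; "wrist_force": force on the tool from outside, world axes, zero at the start; "moment": the same for the moment, N m; "opening": finger opening in m; "grip_force": force on a finger pad.
Only numpy, scipy, OpenCV 4.12 (cv2) and the standard library are available. Lean on these libraries where they do the work, as an engineer would, in place of code of your own. Each camera call takes 0.05 s, during which the arm holds its last target. There are 200 camera calls.

### The job

Get the carved rosette blocks ready for sanding their backs: draw the sanding jig's sprung jaw open by its knob and park the knob in the side notch so that it stays open by itself, then lay every rosette block on the bench flat in the jig, side by side with the plain back up, turning over those that lie carved face up. When all are in, take the knob out of the notch so that the jaw closes and clamps them square against the fence, and leave the other things on the bench where they are.

Things in the scene. Friction and masses are not known exactly. Their poses are not given: they have to be found in the camera images.
- jig: Low plywood sanding jig, fixed to the bench; base 200 x 310 x 18 mm (x -125 to 75, y -155 to 155 mm), its top at z = 18 mm is the bed. Origin on the bench top. Axes: z up, x from the knob and jaw towards the fence, y along jaw and fence, to the left looking along x. The bed has no dividers: three blocks fit side by side at about 100 mm spacing with finger room.
- fence_face (a point): Middle of the fence's clamping face, at jig x = 45, y = 0, z = 27 mm. The wooden fence runs along y from -150 to 150 mm, rises 18 mm above the bed and is 20 mm thick. A block clamped square against it has its centre at jig x = 17, z = 32 mm.
- jaw_face (a point): Middle of the clamping face of the jaw: a dark wooden bar parallel to the fence, 290 mm long (y), 20 mm thick, top 37 mm above the bench. At rest in the empty jig the face lies at jig x = -1 mm, 46 mm from the fence.
- jaw (a joint): How far the jaw is drawn away from the fence (towards -x of the jig), m: 0 = sprung home (46 mm gap), 0.010 = shut on the 56 mm blocks, 0.034 = held by the notch (80 mm gap), 0.046 = end of travel. A spring pushes it to the fence: 4 N at 0, 9.5 N at the end, with 20 N s/m of damping.
- knob_grip (a point): On the axis of the jaw's black upright knob, 60 mm above the bench; the knob is 24 mm across, from 42 to 74 mm above the bench, on a 10 mm pin. It moves with the jaw, 50 mm behind the jaw face (towards -x of the jig), and also slides sideways, to +y of the jig only. The aluminium gate round its pin rises to 34 mm above the bench.
- knob (a joint): Knob's travel along +y of the jig, m: 0 = in the straight slot, 0.022 = fully aside. A 1 to 2 N spring returns it to 0. The gate lets it aside only while the jaw joint is over 0.039. Over 0.018 aside, letting the jaw forward drops the pin 4 mm into the hooked notch, where it stays (jaw 0.034). To free it draw the jaw over 0.039, bring the knob back to 0, let it forward.
- block1: A square wooden rosette block, 56 x 56 x 28 mm, about 60 g; origin at its centre. Its z axis points out of the carved face (raised border, ring and dome in a sunk field, all within the 28 mm), -z out of the plain flat back; x and y are square to its edges. Starts flat on the bench with the carved face up. May be absent (then None).
- block2: A square wooden rosette block, 56 x 56 x 28 mm, about 60 g; origin at its centre. Its z axis points out of the carved face (raised border, ring and dome in a sunk field, all within the 28 mm), -z out of the plain flat back; x and y are square to its edges. Starts flat on the bench with the carved face up. May be absent (then None).
- block3: A square wooden rosette block, 56 x 56 x 28 mm, about 60 g; origin at its centre. Its z axis points out of the carved face (raised border, ring and dome in a sunk field, all within the 28 mm), -z out of the plain flat back; x and y are square to its edges. Starts flat on the bench with the carved face up. May be absent (then None).
- block4: A square wooden rosette block, 56 x 56 x 28 mm, about 60 g; origin at its centre. Its z axis points out of the carved face (raised border, ring and dome in a sunk field, all within the 28 mm), -z out of the plain flat back; x and y are square to its edges. Starts flat on the bench with the plain back up already. May be absent (then None).
- tin: Bystander: round flat tin, 50 mm across, 22 mm high; origin under its centre.
- glue: Bystander: white glue bottle, 60 mm across, 170 mm high; origin under its centre.
- cork: Bystander: cork sanding block 110 x 60 x 26 mm; origin under its centre.
- tape: Bystander: tape measure 70 x 65 x 36 mm; origin under its centre.
- mallet: Bystander: hammer lying on the bench, about 260 mm long along its x axis, head at +x; origin under its middle.
- driver: Bystander: screwdriver lying along its x axis, about 200 mm; origin under its middle.
- brush: Bystander: brush lying along its x axis, about 200 mm; origin under its middle.
- pencil: Bystander: flat carpenter's pencil 150 x 13 x 8 mm along its x axis; origin under its middle.
There are look-alikes about, which are no part of the job. Leave any pink, red or turquoise look-alike of the block1 alone.

How it is judged:
By the outcome, as a careful person would: the job done as asked, in the order asked, and still so for the second after the job is handed in, with the robot touching nothing.
Of block1, block2, block3, block4 only 2 to 3 are there at a start; the rules pass over those that are not, and their reading is None.
At some moment in a run one of block1, block2, block3, block4 may be knocked a few centimetres aside while the robot is not near it.
Once in a run the grip may slacken for a moment while it holds something.
It also fails if it takes over 210 s, if anything falls off the work surface, if the arm or the gripper's body presses on something with over 40 N, if the wrist force passes 120 N, or if a joint passes its speed limit or range.

## Working session

There is one attempt and no reset: what is moved stays moved. The work goes in short steps, Python scripts to look and compute and a tool call to move; the robot and the scene stay as the last step left them, time stands still between calls to the robot, and variables do not carry over. Pictures are saved under pics/ and viewed, at most 14 in all, crops included, and the job is handed in when it is done.

Besides the shell and the picture viewer there is one more tool, called after "Emit:" as name(argument=value, ...) on one line, values as JSON. move_arm: Moves the arm, as the interface text tells. Its arguments: {"type":"object","properties":{"steps":{"type":"string"}},"required":["steps"]}

```bash
mkdir -p pics; ls; cat > h.py <<'E'
import numpy as np, cv2
from cell import env
from scipy.spatial.transform import Rotation as R
def rot(a):
    a=np.array(a,float)
    if a.shape==(3,3): return a
    if a.size==4: return R.from_quat(a).as_matrix()
    return R.from_euler('xyz',a).as_matrix()
def grab(name,fn=None):
    f=env.grab_frame(name)
    if fn: cv2.imwrite('pics/'+fn,cv2.cvtColor(f['color'],cv2.COLOR_RGB2BGR))
    return f
def p2w(f,px,z):
    px=np.array(px,float).reshape(-1,1,2)
    u=cv2.undistortPoints(px,np.array(f['intrinsics']),np.array(f['D'],float))[:,0]
    d=np.c_[u[:,0],-u[:,1],-np.ones(len(u))]@rot(f['attitude']).T
    p=np.array(f['position']); return p+d*((z-p[2])/d[:,2])[:,None]
def w2p(f,P):
    P=(np.array(P,float).reshape(-1,3)-np.array(f['position']))@rot(f['attitude'])
    P=P*[1,-1,-1]
    return cv2.projectPoints(P.reshape(-1,1,3),np.zeros(3),np.zeros(3),np.array(f['intrinsics']),np.array(f['D'],float))[0][:,0]
E
python3 - <<'E'
from h import *
a=grab('top','t0.png'); b=grab('scene','s0.png')
for f in(a,b): print(f['position'],f['attitude'],f['intrinsics'],f['D'])
s=env.get_state();print({k:np.round(v,3) for k,v in s.items()})
E
```

```text
pics
[ 0.38977917 -0.03354249  1.21011342] [ 0.08136936  0.02221154 -1.59611186] [[414.73075168   0.         252.918594  ]
 [  0.         414.73075168 191.07385314]
 [  0.           0.           1.        ]] [-0.07372667  0.          0.          0.          0.        ]
[1.26322832 0.43941409 1.14874242] [0.68696891 0.01107425 2.11361549] [[488.72628595   0.         263.40307938]
 [  0.         488.72628595 193.95649343]
 [  0.           0.           1.        ]] [-0.18344783  0.          0.          0.          0.        ]
{'time': np.float64(0.1), 'joints': array([-1.368,  0.435,  0.025,  1.574, -0.012,  1.134, -0.075]), 'joint_vel': array([ 0.001, -0.003, -0.001, -0.001, -0.002, -0.002, -0.   ]), 'joint_efforts': array([ 3.0000e-03, -6.6912e+01,  9.8800e-01, -3.1514e+01, -6.1000e-02,
        3.8000e-02,  0.0000e+00]), 'tool_pos': array([0.188, 0.596, 0.226]), 'tcp_rot': array([-3.14 ,  0.   ,  2.836]), 'wrist_force': array([-0.396,  0.266, -0.044]), 'moment': array([ 0.046, -0.035,  0.011]), 'grip_force': np.float64(0.0), 'opening': np.float64(0.092)}
```

```bash
python3 - <<'E'
import cv2
for n in('t0','s0'):
    cv2.imwrite(f'pics/{n}b.png',cv2.resize(cv2.imread(f'pics/{n}.png'),(800,600),interpolation=cv2.INTER_CUBIC))
E
```

```text
(no output)
```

View pics/t0b.png

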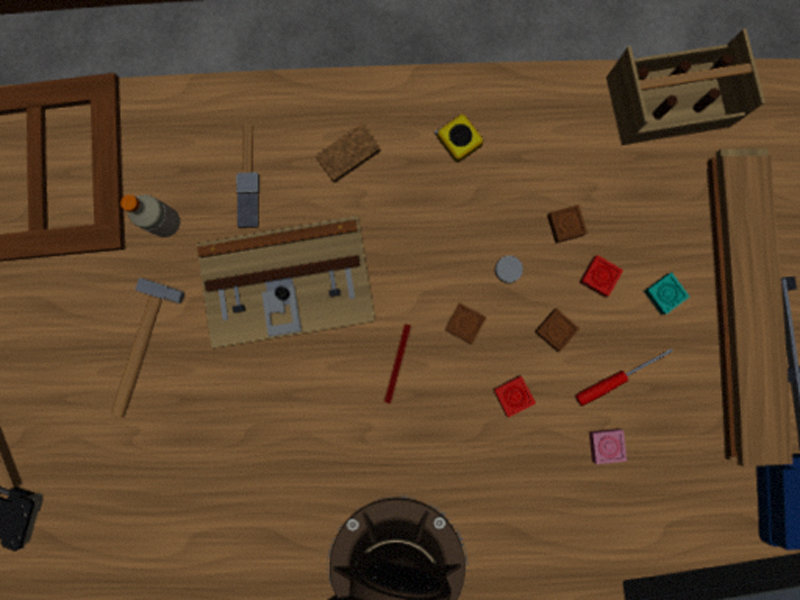

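View pics/s0b.png

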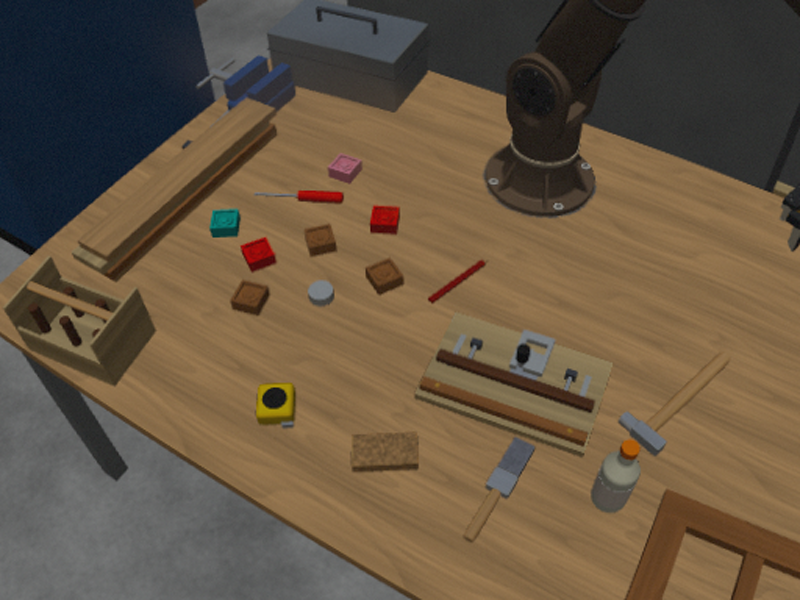

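The top view shows three brown rosettes at (465,323), (557,329) and (567,224) in 800 px scale. The red ones at (602,276) and (515,396), the turquoise one at (667,293) and the pink one at (609,446) are look-alikes. I'll enlarge the brown ones to see which are carved face up.

```bash
cat >> h.py <<'E'
def brown(f,z=0.028,seeds=None,roi=None):
    im=cv2.cvtColor(f['color'],cv2.COLOR_RGB2HSV)
    return im
E
python3 - <<'E'
from h import *
import cv2
t=cv2.imread('pics/t0.png'); s=cv2.imread('pics/s0.png')
k=512/800
def crop(im,c,h=24):
    x,y=int(c[0]*k),int(c[1]*k); return cv2.resize(cv2.convertScaleAbs(im[y-h:y+h,x-h:x+h],alpha=1.8),(260,260),interpolation=cv2.INTER_CUBIC)
T=[(465,323),(557,329),(567,224)]; S=[(384,275),(320,240),(250,297)]
cv2.imwrite('pics/c1.png',np.vstack([np.hstack([crop(t,c) for c in T]),np.hstack([crop(s,c) for c in S])]))
f=env.grab_frame('top')
print(p2w(f,np.array(T)*k,0.028))
# jig points: knob top(z .074), base corners (z .018)
print(p2w(f,np.array([(282,292)])*k,0.074)); print(p2w(f,np.array([(198,241),(359,220),(374,321),(211,347)])*k,0.018))
print(p2w(f,np.array([(509,269),(407,326),(388,402),(602,276),(515,396),(580,400)])*k,0.02))
for c in T:
    x,y=np.array(c)*k; hsv=cv2.cvtColor(f['color'],cv2.COLOR_RGB2HSV); print(hsv[int(y),int(x)],f['color'][int(y),int(x)], f['color'][int(y)-22,int(x)])
E
```

```text
[[ 0.43869759 -0.13581992  0.028     ]
 [ 0.42318588 -0.30316811  0.028     ]
 [ 0.61645616 -0.33081953  0.028     ]]
[[0.50014699 0.18957067 0.074     ]]
[[0.60667176 0.35972719 0.018     ]
 [0.63678594 0.05438011 0.018     ]
 [0.44723161 0.03055335 0.018     ]
 [0.40663086 0.33504872 0.018     ]]
[[ 0.53654543 -0.2211744   0.02      ]
 [ 0.43635354 -0.02998232  0.02      ]
 [ 0.29867238  0.00831967  0.02      ]
 [ 0.51895296 -0.39307969  0.02      ]
 [ 0.30359645 -0.22321398  0.02      ]
 [ 0.29289376 -0.34169403  0.02      ]]
[ 11 189  73] [73 39 19] [114  84  53]
[ 13 196  78] [78 44 18] [106  77  49]
[ 12 185  80] [80 45 22] [113  80  51]
```

View pics/c1.png

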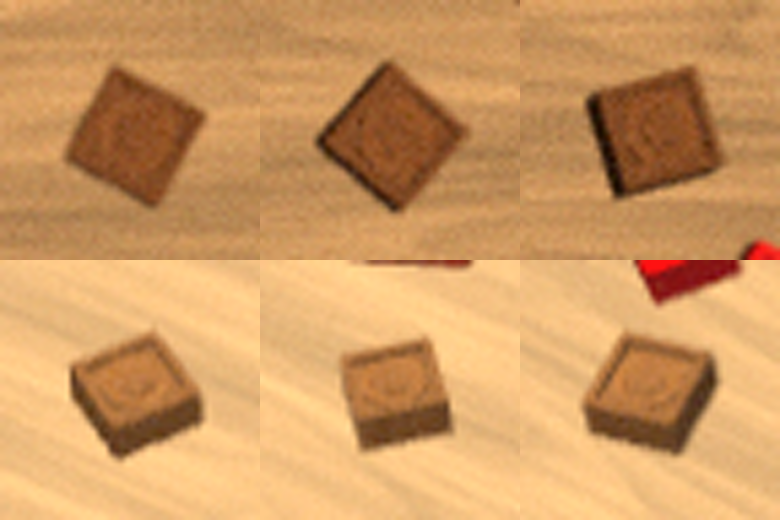

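The red, turquoise and pink ones don't match, so the three brown ones are the blocks. All three are carved face up and need turning. The jig origin is about (0.550, 0.196) with yaw about 0.10, and the knob is at (0.500, 0.190). I'll move above the knob first.

Emit:
move_arm(steps="-0.1 2 -2.5 0 0.025;-0.1 2 -2.5 0 0.025;-0.1 2 -2.5 0 0.025;-0.1 2 -2.5 0 0.025;-0.1 2 -2.5 0 0.025;-0.1 2 -2.5 0 0.025;-0.1 2 -2.5 0 0.025;-0.1 2 -2.5 0 0.025")

```text
time: 1.15
tool_pos: [0.3487, 0.395, 0.2266]
tcp_rot: [-3.141, -0.0, 3.037]
wrist_force: [1.1, 0.2, -0.1]
opening: 0.0505
grip_force: 0.0
```

Emit:
move_arm(steps="-0.1 2 -2.6 0 0.025;-0.1 2 -2.6 0 0.025;-0.1 2 -2.6 0 0.025;-0.1 2 -2.6 0 0.025;-0.1 2 -2.6 0 0.025;-0.1 1 -2.6 0 0.025;-0.1 0 -2.6 0 0.025;-0.1 0 -2.4 0 0.025")

```text
time: 2.15
tool_pos: [0.4581, 0.1889, 0.2265]
tcp_rot: [-3.141, -0.0, -3.047]
wrist_force: [-0.3, 1.3, -0.5]
opening: 0.0508
grip_force: 0.0
```

```bash
cat >> h.py <<'E'
def st():
    s=env.get_state(); print('t %.2f'%s['time'],'tcp',np.round(s['tool_pos'],4),'rpy',np.round(s['tcp_rot'],3),'F',np.round(s['wrist_force'],1),'open %.4f grip %.1f'%(s['opening'],s['grip_force']),'q',np.round(s['joints'],2))
E
python3 - <<'E'
from h import *
st(); f=grab('wrist','w1.png'); t=grab('top','t1.png'); print(f['position'],f['attitude'])
cv2.imwrite('pics/w1b.png',cv2.convertScaleAbs(cv2.imread('pics/w1.png'),alpha=1.5))
E
```

```text
t 2.15 tcp [0.4581 0.1889 0.2265] rpy [-3.141 -0.    -3.047] F [-0.3  1.3 -0.5] open 0.0508 grip 0.0 q [-0.61  0.22  0.14  1.89 -0.03  1.03  1.2 ]
[0.37756741 0.18230017 0.38414161] [-0.3052234   0.00188401  1.66382816]
```

View pics/w1b.png

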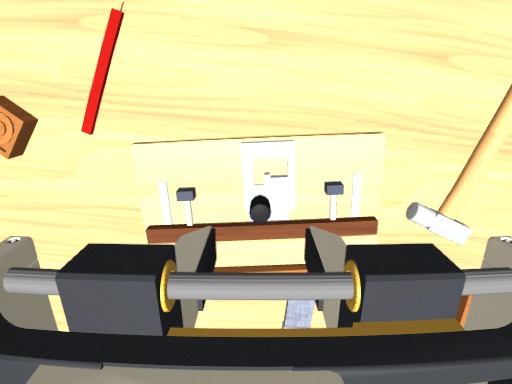

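The wrist view shows the jig squarely: knob at (260,208), jaw bar ends at (147,230) and (378,222), rear base corners at (135,143) and (383,133).

```bash
python3 - <<'E'
from h import *
f=env.grab_frame('wrist')
b=p2w(f,[(134,144),(384,133)],.018); d=b[1]-b[0]; yaw=np.arctan2(d[1],d[0])-np.pi/2; print('back',b,np.linalg.norm(d),yaw)
m=b.mean(0); print('origin',m[:2]+.125*np.array([np.cos(yaw),np.sin(yaw)]))
print('knob top',p2w(f,[(260,201)],.074))
# gripper/tcp in top for offset check; jig reprojection in top image
t=cv2.imread('pics/t0.png')
E
```

```text
back [[0.44887757 0.03378139 0.018     ]
 [0.40888635 0.33099217 0.018     ]] 0.2998892228422142 0.1337517195186193
origin [0.55276553 0.19905594]
knob top [[0.48767572 0.18995607 0.074     ]]
```

```bash
python3 - <<'E'
from h import *
from scipy.optimize import least_squares
t=env.grab_frame('top'); w=env.grab_frame('wrist'); k=.64
A=[(75,-155,18),(-125,-155,18),(-125,155,18)]
T=[(374,321,-125,-155,18),(211,347,-125,155,18),(282,292,-51,0,74)]
W=[(134,144,-125,-155,18),(384,133,-125,155,18),(260,201,-51,0,74),(147,228,-21,-145,37),(378,219,-21,145,37)]
def J(p,P):
    P=np.array(P)/1000; c,s=np.cos(p[2]),np.sin(p[2])
    return np.c_[p[0]+c*P[:,0]-s*P[:,1],p[1]+s*P[:,0]+c*P[:,1],P[:,2]]
def res(p):
    return np.r_[(w2p(t,J(p,[q[2:] for q in T]))-np.array(T)[:,:2]*k).ravel(),(w2p(w,J(p,[q[2:] for q in W]))-np.array(W)[:,:2]).ravel()]
r=least_squares(res,[.55,.196,.11],loss='soft_l1'); print(r.x,np.round(r.fun.reshape(-1,2),1))
p=r.x
def ov(im,f,s,fn):
    def poly(P): cv2.polylines(im,[np.int32(w2p(f,J(p,P))*s)],True,(0,255,0),1)
    im=cv2.resize(im,None,fx=s,fy=s,interpolation=cv2.INTER_CUBIC)
    for x0,x1,y,z in((-125,75,155,18),(45,65,150,36),(-21,-1,145,37)):
        cv2.polylines(im,[np.int32(w2p(f,J(p,[(x0,-y,z),(x1,-y,z),(x1,y,z),(x0,y,z)]))*s)],True,(0,255,0),1)
    return im
a=ov(cv2.convertScaleAbs(cv2.imread('pics/t0.png'),alpha=1.8),t,4,'')[500:1000,450:1000]
b=ov(cv2.imread('pics/w1b.png'),w,1.5,'')[150:450,150:600]
cv2.imwrite('pics/ov1.png',np.vstack([a,np.pad(b,((0,0),(0,100),(0,0)))])[:, :][:800])
im=np.hstack([cv2.resize(a,(440,400)),cv2.resize(b,(360,400))]);cv2.imwrite('pics/ov1.png',im)
E
```

```text
[0.55146205 0.20119286 0.13517531] [[-0.1 -0.4]
 [-1.  -0. ]
 [-1.7 -0.2]
 [-5.3 -1. ]
 [ 3.1 -1.2]
 [-0.3 11.7]
 [-2.7  0.4]
 [ 0.7  0.2]]
```

View pics/ov1.png

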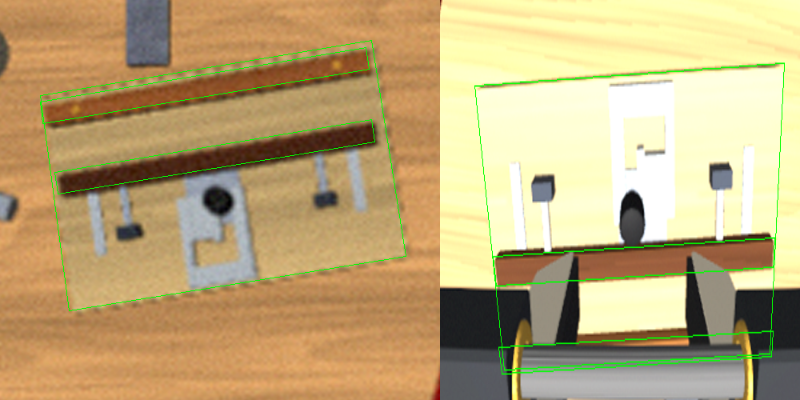

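The fit is good: jig origin (0.5515, 0.2012), yaw 0.135, knob at (0.501, 0.194). I'll descend on the knob and grip it.

Emit:
move_arm(steps="-0.1 2.1 0.3 0 0.02;-0.1 2.2 0.2 0 0.02;-0.1 0 0 -3.5 0;-0.1 0 0 -4 0;-0.1 0 0 -4 0;-0.1 0 0 -4 0;-0.1 0 0 -2.9 0;-0.1 0 0 0 0")

```text
time: 3.4
tool_pos: [0.4995, 0.1956, 0.0408]
tcp_rot: [-3.141, -0.004, -3.006]
wrist_force: [0.1, 0.2, -0.1]
opening: 0.0502
grip_force: 0.0
```

Emit:
move_arm(steps="0.6 0 0 0 0;1 0 0 0 0;1 0 0 0 0;1 0 0 0 0;1 0 0 0 0;1 0 0 0 0;1 0 0 0 0;1 0 0 0 0")

```text
time: 4.4
tool_pos: [0.5021, 0.1939, 0.0438]
tcp_rot: [-3.141, 0.002, -3.009]
wrist_force: [0.0, -4.9, 6.0]
opening: 0.0233
grip_force: 30.0
```

Emit:
move_arm(steps="1 -1.1 -0.15 0 0;1 -1.1 -0.15 0 0;1 -1.1 -0.15 0 0;1 -0.8 -0.1 0 0;1 -0.26 -0.04 0 0;1 0 0 0 0;1 0 0 0 0;1 0 0 0 0")

```text
time: 5.4
tool_pos: [0.4611, 0.1897, 0.0439]
tcp_rot: [3.14, 0.007, -3.008]
wrist_force: [8.6, 0.2, -4.5]
opening: 0.0236
grip_force: 30.0
```

Emit:
move_arm(steps="1 -0.2 -0.03 0 0;1 0 0 0 0;1 -0.08 0.6 0 0;1 -0.08 0.6 0 0;1 -0.08 0.6 0 0;1 -0.06 0.4 0 0;1 0 0 0 0;1 0 0 0 0")

```text
time: 6.4
tool_pos: [0.4564, 0.209, 0.0439]
tcp_rot: [-3.14, 0.006, -3.01]
wrist_force: [10.4, -7.5, -2.0]
opening: 0.0234
grip_force: 30.0
```

Emit:
move_arm(steps="1 0.35 0.05 0 0;1 0.35 0.05 0 0;1 0.3 0.04 0 0;1 0.1 0 0 0;0.3 0 0 0 0;0 0 0 0 0;0 0 0 0 0;0 0 0 0 0")

```text
time: 7.4
tool_pos: [0.4635, 0.2125, 0.0428]
tcp_rot: [3.141, -0.0, -3.007]
wrist_force: [0.9, 0.1, -0.6]
opening: 0.0458
grip_force: 0.0
```

Emit:
move_arm(steps="-0.1 0 0 2 0;-0.1 0 0 4 0;-0.1 0 0 4 0;-0.1 0 0 4 0;-0.1 0 0 4 0;-0.1 -2 -5 0 0;-0.1 -2 -5 0 0;-0.1 -1 -6 0 0")

```text
time: 8.4
tool_pos: [0.4125, 0.0514, 0.2228]
tcp_rot: [3.141, 0.0, -3.005]
wrist_force: [0.8, -0.6, -0.4]
opening: 0.0503
grip_force: 0.0
```

```bash
python3 - <<'E'
from h import *
st(); t=grab('top','t2.png'); im=cv2.convertScaleAbs(cv2.imread('pics/t2.png'),alpha=1.8)
cv2.imwrite('pics/t2b.png',cv2.resize(im[80:290,110:450],(800,494),interpolation=cv2.INTER_CUBIC))
E
```

```text
t 8.40 tcp [0.4125 0.0514 0.2228] rpy [ 3.141  0.    -3.005] F [ 0.8 -0.6 -0.4] open 0.0503 grip 0.0 q [-0.47  0.09  0.23  2.07 -0.02  0.99  1.49]
```

View pics/t2b.png

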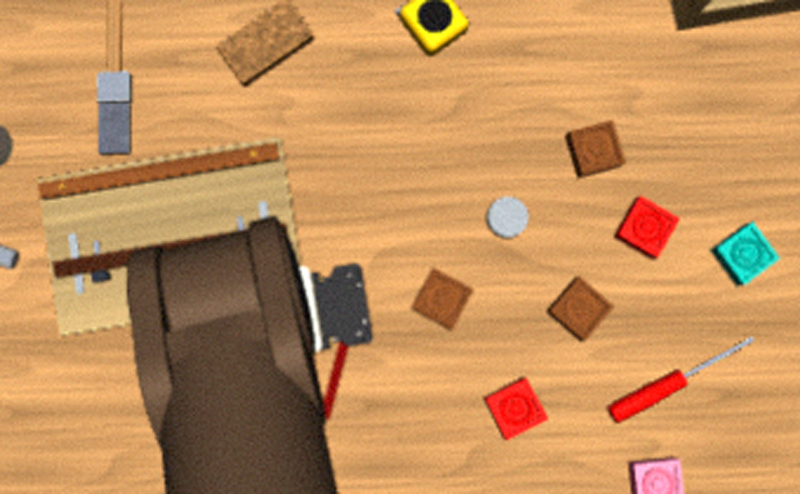

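The jaw now stays open by itself. Next I'll fit block poses by matching silhouettes.

```bash
cat >> h.py <<'E'
from scipy.optimize import minimize
JIG=np.array([.5515,.2012,.135])
def j2w(x,y):
    c,s=np.cos(JIG[2]),np.sin(JIG[2]); return np.array([JIG[0]+c*x-s*y,JIG[1]+s*x+c*y])
def mask(f):
    h=cv2.cvtColor(cv2.GaussianBlur(f['color'],(3,3),0),cv2.COLOR_RGB2HSV).astype(int); r=f['color'].astype(int)
    return (((h[...,1]>160)&(h[...,0]>4)&(h[...,0]<20))|((h[...,2]<45)&(h[...,0]<30))).astype(np.uint8)
C8=np.array([(a,b,c) for c in(0,.028) for a,b in((-1,-1),(1,-1),(1,1),(-1,1))])*[.028,.028,1]
def fitblk(f,seed,z0=0,m=None,rad=.05,yaw0=(0,.4,.8,1.2)):
    """silhouette IoU fit of a flat block near seed -> x,y,yaw(mod pi/2),iou"""
    m=mask(f) if m is None else m; S=4
    c=w2p(f,[[seed[0],seed[1],z0+.014]])[0]; e=w2p(f,[[seed[0]+rad,seed[1],z0+.014]])[0]; n=int(np.hypot(*(e-c)))
    x0,y0=int(c[0])-n,int(c[1])-n; sub=cv2.resize(m[max(y0,0):y0+2*n,max(x0,0):x0+2*n]*255,None,fx=S,fy=S)>127
    l,lab,stt,cen=cv2.connectedComponentsWithStats(sub.astype(np.uint8)); k=1+np.argmax(stt[1:,4]); sub=lab==k
    x0,y0=max(x0,0),max(y0,0)
    cc=p2w(f,[cen[k]/S+[x0,y0]],z0+.016)[0]
    def cost(p):
        P=C8@R.from_euler('z',p[2]).as_matrix().T+[p[0],p[1],z0]
        h=cv2.convexHull(np.float32((w2p(f,P)-[x0,y0]+.5)*S-.5)); g=np.zeros(sub.shape,np.uint8); cv2.fillConvexPoly(g,np.int32(h*16),1,shift=4)
        return -(g.astype(bool)&sub).sum()/max(1,(g.astype(bool)|sub).sum())
    best=min((minimize(cost,[cc[0],cc[1],y],method='Nelder-Mead',options=dict(initial_simplex=[[cc[0],cc[1],y],[cc[0]+.004,cc[1],y],[cc[0],cc[1]+.004,y],[cc[0],cc[1],y+.2]],xatol=1e-4,fatol=1e-4)) for y in yaw0),key=lambda r:r.fun)
    x,y,a=best.x; return x,y,(a+np.pi/4)%(np.pi/2)-np.pi/4,-best.fun
E
python3 - <<'E'
from h import *
t=env.grab_frame('top')
for s in[(.4387,-.1358),(.4232,-.3032),(.6165,-.3308)]: print(np.round(fitblk(t,s),4))
print('fence end',j2w(.055,-.150),'axis',j2w(.055,-.19))
E
```

```text
[ 0.4399 -0.1366 -0.5164  0.9084]
[ 0.4225 -0.3046 -0.7728  0.8975]
[ 0.6201 -0.3335  0.2668  0.9049]
fence end [0.62618812 0.05996727] axis [0.63157173 0.02033121]
```

Emit:
move_arm(steps="-0.65 0.55 -3.76 0 -0.13;-0.65 0.55 -3.76 0 -0.13;-0.65 0.55 -3.76 0 -0.13;-0.65 0.55 -3.76 -1 -0.13;-0.65 0.54 -3.76 -4 -0.13;-0.65 0 0 -4 0;-0.65 0 0 0 0;-0.65 0 0 0 0")

```text
time: 9.5
tool_pos: [0.4416, -0.1354, 0.1338]
tcp_rot: [3.141, 0.001, 2.627]
wrist_force: [0.4, 0.1, 0.8]
opening: 0.0759
grip_force: 0.0
```

```bash
python3 - <<'E'
from h import *
st(); w=grab('wrist','w2.png'); m=mask(w); cv2.imwrite('pics/m2.png',m*255)
print(np.round(w2p(w,[[.4399,-.1366,.028]]),1))
print(np.round(fitblk(w,(.4399,-.1366)),4))
a=cv2.imread('pics/w2.png');cv2.imwrite('pics/w2b.png',np.hstack([a,cv2.cvtColor(m*255,cv2.COLOR_GRAY2BGR)])[:,:,:] if 0 else cv2.resize(np.hstack([a,cv2.cvtColor(m*255,cv2.COLOR_GRAY2BGR)]),(800,300)))
E
```

```text
t 9.50 tcp [ 0.4416 -0.1354  0.1338] rpy [3.141e+00 1.000e-03 2.627e+00] F [0.4 0.1 0.8] open 0.0759 grip 0.0 q [-0.18  0.29  0.45  2.1  -0.18  0.78  1.44]
[[256.8 186.8]]
[ 0.4415 -0.1367 -0.5165  0.8391]
```

View pics/w2b.png

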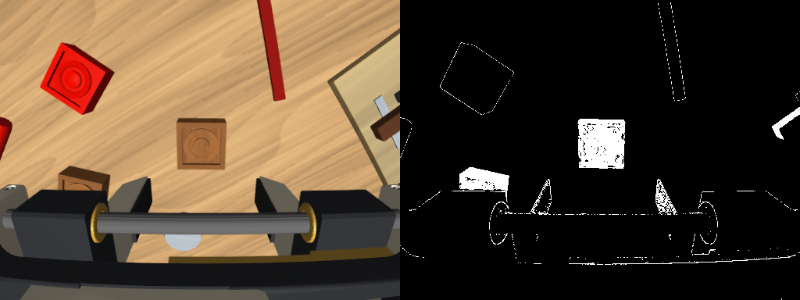

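The wrist view shows the carved block centred and square between the fingers. I'll descend, grip and lift.

Emit:
move_arm(steps="-0.65 0 -0.1 -4 0;-0.65 0 0 -4 0;-0.65 0 0 -3.5 0;-0.65 0 0 -1.5 0;-0.65 0 0 0 0;0 0 0 0 0;0.5 0 0 0 0;0.5 0 0 0 0")

```text
time: 10.55
tool_pos: [0.4418, -0.1369, 0.0037]
tcp_rot: [3.141, 0.002, 2.626]
wrist_force: [0.2, 0.3, 7.9]
opening: 0.056
grip_force: 30.0
```

Emit:
move_arm(steps="1 0 0 0 0;1 0 0 0 0;1 0 0 0 0;1 0 0 3 0;1 0 0 3 0;1 0 0 3 0;1 0 0 1 0;1 0 0 0 0")

```text
time: 11.55
tool_pos: [0.4413, -0.1366, 0.103]
tcp_rot: [3.141, 0.001, 2.626]
wrist_force: [0.8, 0.7, -0.4]
opening: 0.0558
grip_force: 30.0
```

The block is held. I'll carry it to the right end of the fence (jig x 55) and roll it in the pads by pressing its overhanging edge on the fence end.

Emit:
move_arm(steps="1 2.33 2.31 0 -0.115;1 2.33 2.31 0 -0.115;1 2.33 2.31 0 -0.115;1 2.33 2.31 0 -0.115;1 2.33 2.31 0 -0.115;1 2.33 2.31 0 -0.115;1 2.33 2.31 0 -0.115;1 2.33 2.31 0 -0.115")

```text
time: 12.55
tool_pos: [0.6273, 0.0487, 0.1008]
tcp_rot: [-3.139, 0.0, 1.702]
wrist_force: [1.0, 0.4, -1.1]
opening: 0.056
grip_force: 30.0
```

Emit:
move_arm(steps="1 0 0 0 0;1 0 0 -2 0;1 0 0 -2.3 0;1 0 0 -1 0;1 0 0 -0.6 0;1 0 0 -0.4 0;1 0 0 0 0;1 0 0 0 0")

```text
time: 13.55
tool_pos: [0.6277, 0.0481, 0.0401]
tcp_rot: [3.141, -0.0, 1.706]
wrist_force: [0.3, 0.2, -0.7]
opening: 0.0558
grip_force: 30.0
```

Emit:
move_arm(steps="1 0.07 -0.5 -0.5 0;1 0 0 0 0;1 0.06 -0.47 -0.45 0;1 0 0 0 0;1 0.04 -0.28 -0.6 0;1 0 0 0 0;1 0.02 -0.12 -0.65 0;1 0 0 0 0")

```text
time: 14.55
tool_pos: [0.6311, 0.0334, 0.0191]
tcp_rot: [3.138, 0.001, 1.705]
wrist_force: [1.0, -1.8, 6.0]
opening: 0.056
grip_force: 30.0
```

```bash
python3 - <<'E'
from h import *
st(); w=grab('wrist','w3.png'); s=grab('scene','s3.png')
k=w2p(s,[[.631,.03,.03]])[0].astype(int); print(k)
a=cv2.imread('pics/s3.png')[k[1]-45:k[1]+45,k[0]-60:k[0]+60]
b=cv2.imread('pics/w3.png')
cv2.imwrite('pics/c3.png',np.hstack([cv2.convertScaleAbs(cv2.resize(a,(400,300),interpolation=cv2.INTER_CUBIC),alpha=1.6),cv2.resize(b,(400,300))]))
E
```

```text
t 14.55 tcp [0.6311 0.0334 0.0191] rpy [3.138e+00 1.000e-03 1.705e+00] F [ 1.  -1.8  6. ] open 0.0560 grip 30.0 q [-0.51  0.73  0.58  1.78 -0.54  0.78  0.48]
[259 240]
```

View pics/c3.png

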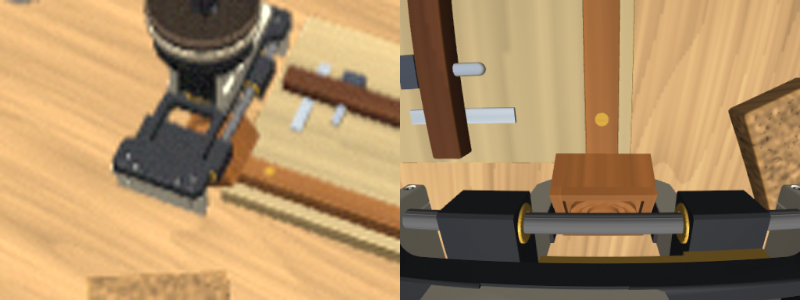

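The in-hand roll works: the block's far end has risen against the fence and the carved face looks away from it. I'll lower it to finish upright.

Emit:
move_arm(steps="1 0.02 -0.15 -0.45 0;1 0 0 0 0;1 0.03 -0.2 -0.3 0;1 0 0 0 0;1 0 0 -0.25 0;1 0 0 0 0;1 0 0 -0.05 0;1 0 0 0 0")

```text
time: 15.65
tool_pos: [0.6322, 0.0292, 0.0093]
tcp_rot: [3.137, 0.002, 1.705]
wrist_force: [0.1, -3.6, 12.3]
opening: 0.0563
grip_force: 30.0
```

Emit:
move_arm(steps="1 0 0 1 0;1 0.27 -2 0.5 0;1 0.34 -2.5 0 0;1 0.33 -2.44 -0.5 0;1 0 0 -1.05 0;1 0 0 0 0;0 0 0 0 0;-0.65 0 0 0 0")

```text
time: 16.65
tool_pos: [0.6392, -0.0375, 0.0068]
tcp_rot: [3.142, -0.001, 1.707]
wrist_force: [0.4, 0.6, -0.6]
opening: 0.0618
grip_force: 0.0
```

Emit:
move_arm(steps="-0.65 0 0 0 0;-0.65 0 0 3 0;-0.65 0 0 3.3 0;0.5 -0.27 2 0 0;1 -0.27 2 0 0;1 0 0 0 0;1 0 0 -1.5 0;1 0 0 -1.3 0")

```text
time: 17.65
tool_pos: [0.6332, 0.0005, 0.0401]
tcp_rot: [-3.14, 0.001, 1.705]
wrist_force: [-0.5, -0.8, -0.4]
opening: 0.0303
grip_force: 0.0
```

```bash
python3 - <<'E'
from h import *
st(); w=grab('wrist','w4.png'); s=grab('scene','s4.png')
k=w2p(s,[[.64,-.03,.03]])[0].astype(int); print(k)
a=cv2.imread('pics/s4.png')[k[1]-45:k[1]+45,k[0]-60:k[0]+60]
b=cv2.imread('pics/w4.png')
cv2.imwrite('pics/c4.png',np.hstack([cv2.convertScaleAbs(cv2.resize(a,(400,300),interpolation=cv2.INTER_CUBIC),alpha=1.6),cv2.resize(b,(400,300))]))
E
```

```text
t 17.65 tcp [6.332e-01 5.000e-04 4.010e-02] rpy [-3.140e+00  1.000e-03  1.705e+00] F [-0.5 -0.8 -0.4] open 0.0303 grip 0.0 q [-0.47  0.71  0.59  1.77 -0.52  0.83  0.51]
[239 233]
```

View pics/c4.png

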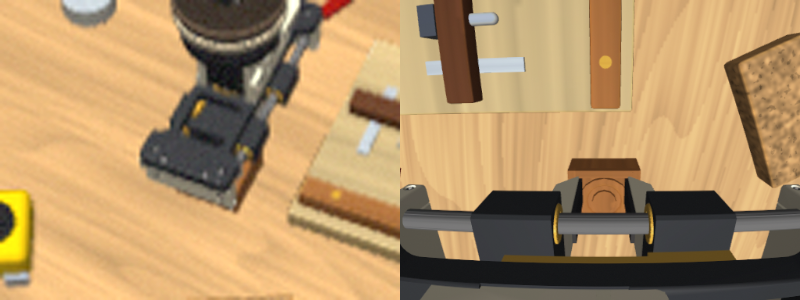

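```bash
cat >> h.py <<'E'
def wrist_saved(fn,pos,att,ref):
    return dict(color=cv2.cvtColor(cv2.imread('pics/'+fn),cv2.COLOR_BGR2RGB),intrinsics=ref['intrinsics'],D=ref['D'],position=pos,attitude=att)
E
python3 - <<'E'
from h import *
w=env.grab_frame('wrist'); s=env.get_state()
print(np.round(fitblk(w,(.639,-.0375)),4))
# camera pose relative to tcp
T=R.from_euler('xyz',s['tcp_rot']).as_matrix(); C=rot(w['attitude'])
pr=T.T@(w['position']-s['tool_pos']); Rr=T.T@C; print(pr)
np.savez('cam.npz',pr=pr,Rr=Rr)
# w3 hypothesis
tp=np.array([.6311,.0334,.0191]); T3=R.from_euler('xyz',[3.138,.001,1.705]).as_matrix()
g=dict(w,position=tp+T3@pr,attitude=T3@Rr)
im=cv2.imread('pics/w3.png'); out=[]
for th in(30,45,60):
    P=(C8-[0,0,.0227]); # axis at tip+19mm
    P=P@R.from_euler('z',.135).as_matrix().T
    P=P@R.from_rotvec(np.radians(th)*np.array([np.cos(.135),np.sin(.135),0])).as_matrix().T+tp+[0,0,.019]
    q=np.int32(w2p(g,P)); o=im.copy()
    cv2.polylines(o,[q[:4]],True,(255,0,0),1);cv2.polylines(o,[q[4:]],True,(0,255,0),1)
    for i in range(4): cv2.line(o,tuple(map(int,q[i])),tuple(map(int,q[i+4])),(0,255,255),1)
    out.append(o[160:330,150:370])
cv2.imwrite('pics/h3.png',np.hstack(out))
E
```

```text
[ 0.6312  0.0243 -0.6682  0.6069]
[ 0.08278512  0.00045524 -0.15662453]
```

View pics/h3.png

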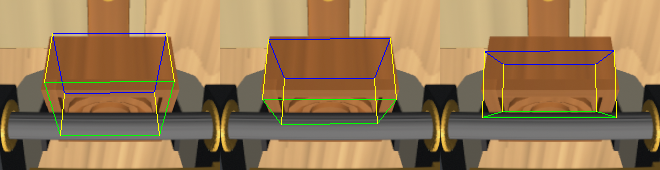

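The tilt reached only about 30° because the block slipped in the pads, so it dropped flat again. I'll regrip 7 mm off-centre, away from the fence, for a better lever. First I'll relocate it.

Emit:
move_arm(steps="-0.2 0 0 3 0;-0.65 0 0 5 0;-0.65 0.3 -2.5 2 0;-0.65 0.3 -2.5 0 0;-0.65 0 0 0 0;-0.65 0 0 0 0;-0.65 0 0 0 0;-0.65 0 0 0 0")

```text
time: 18.8
tool_pos: [0.6397, -0.0477, 0.1415]
tcp_rot: [-3.141, -0.0, 1.707]
wrist_force: [0.0, 0.1, 0.2]
opening: 0.0751
grip_force: 0.0
```

```bash
python3 - <<'E'
from h import *
st(); w=grab('wrist','w5.png'); print(np.round(fitblk(w,(.639,-.0375)),4)); t=grab('top','t5.png')
for s in[(.4225,-.3046),(.6201,-.3335)]: print(np.round(fitblk(t,s),4))
E
```

```text
t 18.80 tcp [ 0.6397 -0.0477  0.1415] rpy [-3.141 -0.     1.707] F [0.  0.1 0.2] open 0.0751 grip 0.0 q [-0.44  0.61  0.67  1.67 -0.43  1.02  0.51]
[ 0.6369 -0.0141  0.1371  0.9033]
[ 0.4233 -0.3046 -0.7519  0.8773]
[ 0.6203 -0.3325  0.2954  0.8863]
```

View pics/w5.png

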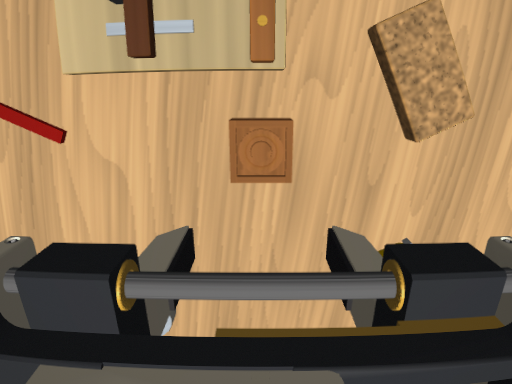

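The block lies flat, carved up, at (261,151), fitted at (0.637,-0.014). I'll regrip off-centre.

Emit:
move_arm(steps="-0.65 -0.19 2.67 0 0;-0.65 0 0 -4 0;-0.65 0 0 -4 0;-0.65 0 0 -4 0;-0.65 0 0 -1.8 0;-0.65 0 0 0 0;0.2 0 0 0 0;1 0 0 0 0")

```text
time: 19.9
tool_pos: [0.6387, -0.0219, 0.0051]
tcp_rot: [3.14, 0.0, 1.706]
wrist_force: [0.5, 0.6, -0.6]
opening: 0.0607
grip_force: 0.0
```

Emit:
move_arm(steps="1 0 0 0 0;1 0 0 0 0;1 0 0 0 0;1 0 0 3 0;1 0 0 3 0;1 -0.44 3.05 0 0;1 -0.45 3.06 0 0;1 0 0 0 0")

```text
time: 20.9
tool_pos: [0.6286, 0.0432, 0.0636]
tcp_rot: [-3.141, -0.002, 1.71]
wrist_force: [-0.7, -0.2, -0.1]
opening: 0.0557
grip_force: 30.0
```

```bash
python3 - <<'E'
from h import *
st(); c=np.load('cam.npz'); T=R.from_euler('xyz',[-3.141,0,1.707]).as_matrix(); w=grab('wrist','w6.png')
g=dict(w,position=np.array([.6397,-.0477,.1415])+T@c['pr'],attitude=T@c['Rr'])
print(p2w(g,[(251,62),(274,61)],.036), j2w(.045,-.15),j2w(.065,-.15)); print(p2w(g,[(64,74),(286,69)],.018), j2w(.075,-.155))
E
```

```text
t 20.90 tcp [0.6286 0.0432 0.0636] rpy [-3.141e+00 -2.000e-03  1.710e+00] F [-0.7 -0.2 -0.1] open 0.0557 grip 30.0 q [-0.55  0.68  0.62  1.76 -0.5   0.86  0.44]
[[0.61836989 0.05678063 0.036     ]
 [0.63640433 0.06000222 0.036     ]] [0.61627911 0.05862136] [0.63609713 0.06131317]
[[0.45307085 0.02997465 0.018     ]
 [0.64802609 0.05672694 0.018     ]] [0.6466791  0.05770457]
```

Emit:
move_arm(steps="1 0 0 -2.3 0;1 0 0 0 0;1 0.07 -0.52 -0.7 0;1 0.05 -0.35 -0.7 0;1 0.02 -0.15 -0.78 0;1 0 0 0 0;1 -0.01 0.05 -0.4 0;1 0 0 0 0")

```text
time: 21.95
tool_pos: [0.6316, 0.0275, 0.0164]
tcp_rot: [3.139, 0.002, 1.704]
wrist_force: [1.4, -3.3, 6.7]
opening: 0.056
grip_force: 30.0
```

```bash
cat >> h.py <<'E'
def tilt(w,fn=None,e=.028,b=.0227):
    """tilt of held block about jig x: IoU over theta and slip along face/normal"""
    s=env.get_state(); m=mask(w); tp=s['tool_pos']; best=[]
    u=np.array([-np.sin(JIG[2]),np.cos(JIG[2]),0])
    def hull(p):
        th,du,dz=p
        P=C8-[0,0,b]; P=P+[0,.028-e,0]
        P=P@R.from_euler('z',JIG[2]).as_matrix().T
        P=P@R.from_rotvec(th*np.array([np.cos(JIG[2]),np.sin(JIG[2]),0])).as_matrix().T+tp+[0,0,.019]+du*u+[0,0,dz]
        return P
    return hull
E
python3 - <<'E'
from h import *
st(); w=grab('wrist','w7.png'); H=tilt(w,e=.021)
im=cv2.imread('pics/w7.png'); out=[im[150:330,150:370].copy()]
for th in(30,45,60):
    q=np.int32(w2p(w,H((np.radians(th),0,0)))); o=im.copy()
    cv2.polylines(o,[q[:4]],True,(255,0,0),1);cv2.polylines(o,[q[4:]],True,(0,255,0),1)
    out.append(o[150:330,150:370])
cv2.imwrite('pics/h7.png',cv2.resize(np.hstack(out),(800,164)))
E
```

```text
t 21.95 tcp [0.6316 0.0275 0.0164] rpy [3.139e+00 2.000e-03 1.704e+00] F [ 1.4 -3.3  6.7] open 0.0560 grip 30.0 q [-0.5   0.74  0.58  1.78 -0.55  0.78  0.49]
```

View pics/h7.png

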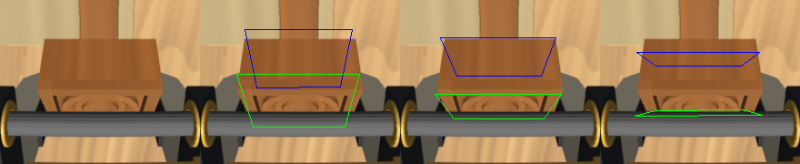

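The block is at about 45° now, with a good lever. I'll continue down, then towards the fence, then stand it on the bench.

Emit:
move_arm(steps="1 0 0 -0.4 0;1 0 0 0 0;1 -0.03 0.25 0 0;1 -0.03 0.25 -0.1 0;1 0 0 0 0;1 0.03 -0.2 -0.3 0;1 0.05 -0.35 -0.3 0;1 0 0 -0.2 0")

```text
time: 23.0
tool_pos: [0.6321, 0.0274, 0.0057]
tcp_rot: [3.138, -0.0, 1.704]
wrist_force: [-10.2, -0.8, 40.4]
opening: 0.056
grip_force: 30.0
```

```bash
cat >> h.py <<'E'
def edges_tilt(w,e,b=.0227):
    """find rows of strong horizontal edges on the block's centre column strip and compare with model"""
    H=tilt(w,e=e,b=b); g=cv2.cvtColor(w['color'],cv2.COLOR_RGB2GRAY).astype(float)
    for th in(30,45,60,75,90):
        q=w2p(w,H((np.radians(th),0,0))); print(th,'far-bot row %.0f x %.0f-%.0f | far-top row %.0f x %.0f-%.0f'%(q[2:4,1].mean(),q[3,0],q[2,0],q[6:8,1].mean(),q[7,0],q[6,0]))
    c=int(q[:,0].mean()); print('col',c,[tuple(int(v) for v in np.round(w['color'][r,c-20:c+20].mean(0))) for r in range(150,290,6)])
E
python3 - <<'E'
from h import *
st(); w=grab('wrist','w8.png'); edges_tilt(w,.021)
E
```

```text
t 23.00 tcp [0.6321 0.0274 0.0057] rpy [ 3.138 -0.     1.704] F [-10.2  -0.8  40.4] open 0.0560 grip 30.0 q [-0.49  0.75  0.56  1.79 -0.56  0.76  0.5 ]
30 far-bot row 182 x 199-317 | far-top row 231 x 191-326
45 far-bot row 191 x 195-321 | far-top row 253 x 189-328
60 far-bot row 207 x 191-326 | far-top row 276 x 188-329
75 far-bot row 230 x 187-329 | far-top row 299 x 189-328
90 far-bot row 257 x 185-332 | far-top row 317 x 191-326
col 258 [(184, 130, 63), (165, 107, 61), (165, 108, 61), (165, 108, 61), (166, 108, 61), (166, 108, 61), (166, 108, 61), (167, 109, 61), (167, 109, 61), (167, 109, 61), (164, 107, 52), (164, 107, 52), (164, 107, 52), (164, 107, 53), (164, 107, 52), (164, 107, 52), (164, 107, 52), (163, 107, 52), (163, 106, 52), (154, 100, 49), (154, 100, 50), (63, 63, 63), (80, 80, 80), (111, 110, 110)]
```

Emit:
move_arm(steps="1 0 0 0.22 0;1 0.07 -0.5 0 0;1 0.07 -0.5 0 0;1 0.07 -0.5 0 0;1 0.07 -0.5 0 0;1 0.07 -0.5 -0.1 0;1 0.07 -0.5 0 0;1 0 0 0 0")

```text
time: 24.05
tool_pos: [0.6371, 0.0008, 0.0058]
tcp_rot: [3.137, -0.003, 1.707]
wrist_force: [-1.1, 6.5, 20.0]
opening: 0.0562
grip_force: 30.0
```

```bash
python3 - <<'E'
from h import *
st(); w=grab('wrist','w9.png'); edges_tilt(w,.021)
E
```

```text
t 24.05 tcp [0.6371 0.0008 0.0058] rpy [ 3.137e+00 -3.000e-03  1.707e+00] F [-1.1  6.5 20. ] open 0.0562 grip 30.0 q [-0.44  0.76  0.56  1.78 -0.56  0.77  0.54]
30 far-bot row 182 x 199-317 | far-top row 231 x 191-326
45 far-bot row 191 x 195-322 | far-top row 253 x 189-328
60 far-bot row 207 x 191-326 | far-top row 276 x 188-329
75 far-bot row 229 x 187-330 | far-top row 298 x 189-328
90 far-bot row 257 x 185-332 | far-top row 317 x 191-327
col 258 [(192, 167, 119), (203, 161, 111), (202, 161, 111), (203, 161, 111), (204, 162, 112), (205, 163, 112), (205, 163, 112), (205, 163, 112), (205, 163, 112), (205, 163, 112), (162, 106, 52), (162, 106, 52), (162, 106, 52), (163, 106, 52), (162, 106, 52), (162, 106, 52), (162, 106, 52), (162, 106, 52), (161, 105, 52), (153, 100, 50), (153, 99, 50), (63, 63, 63), (79, 79, 79), (110, 109, 109)]
```

```bash
cat >> h.py <<'E'
from scipy.optimize import least_squares
def facefit(w,obs,e,b=.0227):
    """obs: px of far-bot L,R and far-top L,R -> theta, du, dz"""
    H=tilt(w,e=e,b=b); o=np.array(obs,float)
    f=lambda p:(w2p(w,H(p))[[3,2,7,6]]-o).ravel()
    r=least_squares(f,[.9,0,0],x_scale=[.1,.003,.003]); print('theta %.1f du %.4f dz %.4f res'%(np.degrees(r.x[0]),*r.x[1:]),np.round(r.fun,1)); return r.x,H(r.x)
E
python3 - <<'E'
from h import *
w=env.grab_frame('wrist'); im=w['color'].astype(int)
for r in range(204,276,4):
    d=(im[r,:,2]<85)&(im[r,:,0]>120)&(im[r,:,0]-im[r,:,2]>70); x=np.where(d[150:370])[0]+150; print(r,(x.min(),x.max()) if len(x) else None,end=' ')
cv2.imwrite('pics/w9c.png',cv2.resize(cv2.cvtColor(w['color'],cv2.COLOR_RGB2BGR)[180:300,160:360],(800,480),interpolation=cv2.INTER_CUBIC))
E
```

```text
204 None 208 (np.int64(195), np.int64(325)) 212 (np.int64(194), np.int64(325)) 216 (np.int64(194), np.int64(326)) 220 (np.int64(194), np.int64(326)) 224 (np.int64(193), np.int64(326)) 228 (np.int64(193), np.int64(327)) 232 (np.int64(193), np.int64(327)) 236 (np.int64(192), np.int64(327)) 240 (np.int64(192), np.int64(328)) 244 (np.int64(191), np.int64(328)) 248 (np.int64(191), np.int64(329)) 252 (np.int64(190), np.int64(329)) 256 (np.int64(190), np.int64(329)) 260 (np.int64(190), np.int64(330)) 264 (np.int64(189), np.int64(330)) 268 (np.int64(189), np.int64(331)) 272 (np.int64(153), np.int64(367))
```

View pics/w9c.png

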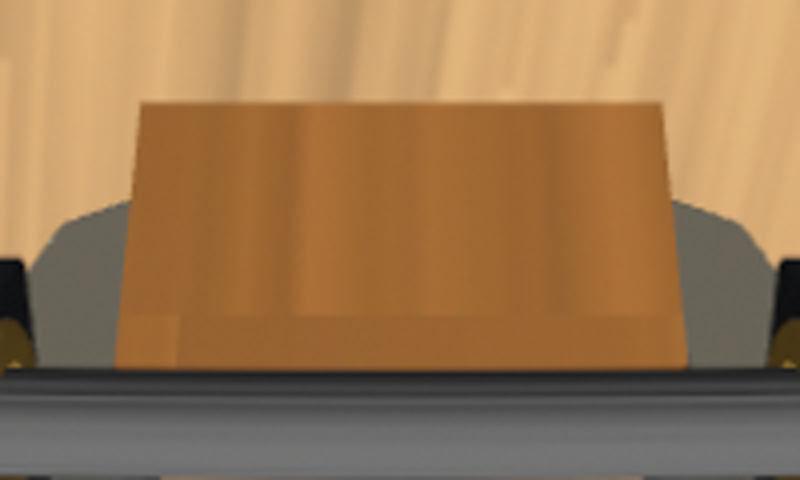

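The crop shows the end face from row 205 to row 259, with the carved border starting below it. I'll fit the tilt from its corners.

```bash
python3 - <<'E'
from h import *
w=env.grab_frame('wrist'); x,P=facefit(w,[(195,205.5),(325.5,205.5),(190,259),(330,259)],.021)
print(np.round(P,4))
E
```

```text
theta 29.5 du -0.0075 dz 0.0110 res [ 1.3 -0.6 -4.7 -0.8 -3.1  0.8  0.5  0.4]
[[ 0.6113 -0.0173  0.0057]
 [ 0.6668 -0.0098  0.0057]
 [ 0.6603  0.0385  0.0333]
 [ 0.6048  0.031   0.0333]
 [ 0.6132 -0.031   0.0301]
 [ 0.6687 -0.0235  0.0301]
 [ 0.6621  0.0248  0.0577]
 [ 0.6066  0.0173  0.0577]]
```

The fit says about 30°: the pads slip rather than rotate. New plan is to press the block over the fence end once more and release it leaning there, so gravity drops its low edge to the bench. Then I'll push that low edge in to stand it up.

Emit:
move_arm(steps="1 0 0 2.2 0;1 0 0 2.2 0;1 -0.25 1.88 0 0;1 -0.26 1.89 0 0;1 0 0 -1.5 0;1 0 0 -1.2 0;1 0 0 0 0;1 0 0 0 0")

```text
time: 25.2
tool_pos: [0.6296, 0.0358, 0.0199]
tcp_rot: [-3.141, 0.001, 1.705]
wrist_force: [-1.1, 0.1, 0.0]
opening: 0.0564
grip_force: 30.0
```

Emit:
move_arm(steps="1 0.02 -0.15 -0.4 0;1 0.02 -0.15 -0.4 0;1 0.02 -0.1 -0.4 0;1 0 0 0 0;0.2 0 0 0 0;-0.6 0 0 0 0;-0.6 0 0 0 0;-0.6 0 0 0 0")

```text
time: 26.2
tool_pos: [0.63, 0.0332, 0.008]
tcp_rot: [-3.141, -0.0, 1.706]
wrist_force: [0.8, -0.8, -1.2]
opening: 0.0729
grip_force: 0.0
```

```bash
python3 - <<'E'
from h import *
st(); w=grab('wrist','w10.png')
cv2.imwrite('pics/w10c.png',w['color'][140:300,140:380,::-1]); im=w['color'].astype(int)
for r in range(160,276,6):
    d=(im[r,:,2]<85)&(im[r,:,0]>90)&(im[r,:,0]-im[r,:,2]>60); x=np.where(d[150:370])[0]+150; print(r,(x.min(),x.max(),*[int(v) for v in im[r,230:290].mean(0)]) if len(x) else None)
E
```

```text
t 26.20 tcp [0.63   0.0332 0.008 ] rpy [-3.141 -0.     1.706] F [ 0.8 -0.8 -1.2] open 0.0729 grip 0.0 q [-0.5   0.75  0.57  1.79 -0.55  0.77  0.49]
160 (np.int64(238), np.int64(283), 181, 136, 75)
166 (np.int64(238), np.int64(283), 170, 122, 74)
172 (np.int64(238), np.int64(283), 168, 120, 74)
178 (np.int64(238), np.int64(282), 168, 121, 74)
184 (np.int64(239), np.int64(282), 169, 121, 75)
190 (np.int64(239), np.int64(282), 169, 122, 75)
196 (np.int64(239), np.int64(282), 169, 122, 75)
202 (np.int64(239), np.int64(282), 170, 122, 76)
208 (np.int64(239), np.int64(282), 169, 122, 76)
214 (np.int64(239), np.int64(282), 170, 123, 74)
220 (np.int64(198), np.int64(327), 158, 103, 53)
226 (np.int64(197), np.int64(328), 158, 103, 53)
232 (np.int64(197), np.int64(328), 158, 103, 53)
238 (np.int64(196), np.int64(329), 158, 103, 53)
244 (np.int64(196), np.int64(329), 158, 103, 53)
250 (np.int64(195), np.int64(330), 158, 103, 53)
256 (np.int64(195), np.int64(330), 158, 103, 53)
262 (np.int64(194), np.int64(331), 158, 103, 53)
268 (np.int64(194), np.int64(331), 158, 103, 54)
274 None
```

```bash
cat > lean.py <<'E'
from h import *
def pred(w,ths=(42,48,54,60,66,72,78,84)):
    for t in ths:
        a=np.radians(t); y0=-.150-.036/np.tan(a)
        P=[[*j2w(.055+sx*.028,y0+.056*np.cos(a)-k*np.sin(a)),.056*np.sin(a)+k*np.cos(a)] for k in(0,.028) for sx in(-1,1)]
        q=w2p(w,P); print(t,'y0 %.1f'%(y0*1e3),'far-bot',np.round(q[:2].ravel()),'far-top',np.round(q[2:].ravel()))
E
python3 - <<'E'
from lean import *
w=env.grab_frame('wrist'); pred(w); im=w['color'].astype(int)
print([tuple(im[r,230:290].mean(0).astype(int)) for r in range(264,274)])
print([(r,tuple(im[r,205:215].mean(0).astype(int))) for r in range(212,274,5)])
E
```

```text
42 y0 -190.0 far-bot [195. 218. 320. 218.] far-top [189. 280. 327. 280.]
48 y0 -182.4 far-bot [193. 214. 322. 214.] far-top [187. 280. 328. 280.]
54 y0 -176.2 far-bot [191. 214. 324. 214.] far-top [187. 283. 329. 283.]
60 y0 -170.8 far-bot [189. 216. 326. 216.] far-top [186. 286. 329. 286.]
66 y0 -166.0 far-bot [188. 219. 327. 219.] far-top [187. 290. 328. 290.]
72 y0 -161.7 far-bot [187. 224. 328. 224.] far-top [188. 294. 328. 294.]
78 y0 -157.7 far-bot [186. 229. 329. 229.] far-top [189. 297. 327. 297.]
84 y0 -153.8 far-bot [186. 235. 329. 235.] far-top [190. 298. 325. 298.]
[(np.int64(158), np.int64(103), np.int64(54)), (np.int64(158), np.int64(103), np.int64(53)), (np.int64(158), np.int64(103), np.int64(54)), (np.int64(158), np.int64(103), np.int64(53)), (np.int64(158), np.int64(103), np.int64(53)), (np.int64(156), np.int64(102), np.int64(53)), (np.int64(151), np.int64(98), np.int64(51)), (np.int64(142), np.int64(93), np.int64(50)), (np.int64(102), np.int64(70), np.int64(43)), (np.int64(34), np.int64(33), np.int64(35))]
[(212, (np.int64(185), np.int64(164), np.int64(119))), (217, (np.int64(151), np.int64(98), np.int64(51))), (222, (np.int64(151), np.int64(98), np.int64(51))), (227, (np.int64(151), np.int64(98), np.int64(51))), (232, (np.int64(151), np.int64(98), np.int64(51))), (237, (np.int64(151), np.int64(98), np.int64(51))), (242, (np.int64(151), np.int64(98), np.int64(51))), (247, (np.int64(150), np.int64(98), np.int64(51))), (252, (np.int64(151), np.int64(98), np.int64(51))), (257, (np.int64(150), np.int64(98), np.int64(51))), (262, (np.int64(150), np.int64(98), np.int64(51))), (267, (np.int64(150), np.int64(98), np.int64(51))), (272, (np.int64(91), np.int64(63), np.int64(40)))]
```

The width and row fit a block leaning on the fence at about 45°. Now I'll go round to its low side and push that edge towards the fence.

Emit:
move_arm(steps="-0.6 0 0 3.4 0;-0.6 0 0 3.4 0;-0.6 0.37 -2.7 0 0;0.3 0.37 -2.75 0 0;1 0 0 0 0;1 0 0 0 0;1 0 0 -3.5 0;1 0 0 -3.5 0")

```text
time: 27.3
tool_pos: [0.6379, -0.0199, 0.0054]
tcp_rot: [3.141, -0.001, 1.708]
wrist_force: [-0.2, 0.8, -0.5]
opening: 0.0279
grip_force: 0.0
```

Emit:
move_arm(steps="1 0 0 0 0;1 -0.07 0.5 0 0;1 -0.07 0.5 0 0;1 -0.07 0.5 0 0;1 -0.07 0.5 0 0;1 -0.07 0.5 0 0;1 -0.07 0.5 0 0;1 -0.06 0.4 0 0")

```text
time: 28.3
tool_pos: [0.6328, 0.0122, 0.0061]
tcp_rot: [3.142, 0.0, 1.706]
wrist_force: [1.4, -4.1, -1.3]
opening: 0.001
grip_force: 1.9
```

```bash
python3 - <<'E'
from lean import *
st(); w=grab('wrist','w11.png'); pred(w,(48,60,72,78,84,90)); im=w['color'].astype(int)
s=env.get_state()['tool_pos']; d=s[:2]-JIG[:2]; print('jig',np.cos(.135)*d[0]+np.sin(.135)*d[1],-np.sin(.135)*d[0]+np.cos(.135)*d[1])
for r in range(130,276,6):
    d=(im[r,:,2]<85)&(im[r,:,0]>90)&(im[r,:,0]-im[r,:,2]>60); x=np.where(d[150:370])[0]+150; print(r,(x.min(),x.max(),*[int(v) for v in im[r,230:290].mean(0)]) if len(x) else None)
E
```

```text
t 28.30 tcp [0.6328 0.0122 0.0061] rpy [3.142 0.    1.706] F [ 1.4 -4.1 -1.3] open 0.0010 grip 1.9 q [-0.47  0.76  0.57  1.78 -0.56  0.77  0.52]
48 y0 -182.4 far-bot [189. 168. 327. 168.] far-top [182. 235. 333. 235.]
60 y0 -170.8 far-bot [184. 167. 331. 167.] far-top [181. 241. 334. 241.]
72 y0 -161.7 far-bot [182. 174. 333. 174.] far-top [182. 250. 333. 250.]
78 y0 -157.7 far-bot [181. 179. 334. 179.] far-top [183. 254. 332. 253.]
84 y0 -153.8 far-bot [181. 185. 334. 185.] far-top [185. 257. 330. 256.]
90 y0 -150.0 far-bot [181. 191. 334. 191.] far-top [187. 258. 328. 258.]
jig 0.055112242674100205 -0.19792902385018804
130 (np.int64(237), np.int64(284), 174, 123, 75)
136 (np.int64(237), np.int64(284), 174, 123, 75)
142 (np.int64(237), np.int64(284), 174, 123, 75)
148 (np.int64(238), np.int64(283), 175, 125, 76)
154 (np.int64(238), np.int64(283), 175, 124, 76)
160 (np.int64(238), np.int64(283), 176, 125, 77)
166 (np.int64(238), np.int64(283), 176, 125, 77)
172 (np.int64(238), np.int64(283), 176, 126, 77)
178 (np.int64(202), np.int64(323), 61, 38, 20)
184 (np.int64(186), np.int64(337), 167, 109, 61)
190 (np.int64(186), np.int64(337), 166, 109, 61)
196 (np.int64(187), np.int64(337), 166, 109, 61)
202 (np.int64(187), np.int64(337), 167, 109, 61)
208 (np.int64(187), np.int64(337), 166, 109, 61)
214 (np.int64(187), np.int64(337), 166, 109, 61)
220 (np.int64(187), np.int64(337), 166, 109, 61)
226 (np.int64(187), np.int64(337), 166, 108, 61)
232 (np.int64(187), np.int64(337), 166, 108, 61)
238 (np.int64(187), np.int64(337), 166, 108, 61)
244 (np.int64(171), np.int64(352), 134, 89, 52)
250 (np.int64(160), np.int64(268), 58, 44, 33)
256 (np.int64(259), np.int64(259), 42, 36, 31)
262 None
268 (np.int64(252), np.int64(268), 36, 32, 26)
274 (np.int64(251), np.int64(269), 41, 37, 29)
```

The block now stands upright against the fence: its top face spans rows 182–244 with parallel sides. I'll go over the fence and topple it away from the jig, carved face down.

Emit:
move_arm(steps="1 0.13 -1 0 0;1 0 0 3.5 0;1 0 0 3.5 0;1 -0.4 3 0 0;1 -0.4 3 0 0;1 -0.38 2.8 0 0;1 0 0 -2 0;1 0 0 -1.2 0")

```text
time: 29.35
tool_pos: [0.6218, 0.089, 0.0429]
tcp_rot: [-3.141, 0.001, 1.705]
wrist_force: [-0.4, -0.5, -0.8]
opening: 0.0003
grip_force: 0.0
```

Emit:
move_arm(steps="1 0 0 0 0;1 0.13 -1 0 0;1 0.13 -1 0 0;1 0.1 -0.8 0 0;1 0.1 -0.8 0 0;1 0.1 -0.8 0 0;1 0.1 -0.8 0 0;1 0.1 -0.8 0 0")

```text
time: 30.35
tool_pos: [0.6299, 0.0297, 0.0441]
tcp_rot: [3.142, 0.0, 1.706]
wrist_force: [0.1, -0.1, 0.0]
opening: -0.0001
grip_force: 0.0
```

Emit:
move_arm(steps="1 0 0 4 0;0 0 0 4 0;-0.65 0.1 -1 2 0;-0.65 0.3 -2 0 0;-0.65 0.3 -2 0 0;-0.65 0 0 0 0;-0.65 0 0 0 0;-0.65 0 0 0 0")

```text
time: 31.35
tool_pos: [0.6367, -0.0188, 0.1436]
tcp_rot: [-3.141, -0.001, 1.707]
wrist_force: [-1.0, -0.2, -0.3]
opening: 0.0664
grip_force: 0.0
```

```bash
python3 - <<'E'
from h import *
st(); w=grab('wrist','w12.png'); t=grab('top','t12.png')
for nm,f in(('w',w),('t',t)):
    x=fitblk(f,j2w(.055,-.211)); print(nm,np.round(x,4))
P=np.array([x[0],x[1]])
x=fitblk(w,j2w(.055,-.211))
# carved or plain: intensity spread on top face
q=w2p(w,[[x[0]+a,x[1]+b,.028] for a,b in((-.02,-.02),(.02,-.02),(.02,.02),(-.02,.02))]); m=np.zeros(w['color'].shape[:2],np.uint8); cv2.fillConvexPoly(m,np.int32(q),1)
print('std',w['color'][m>0].std(0),'lap',np.abs(cv2.Laplacian(w['color'][...,0].astype(float),-1))[m>0].mean())
E
```

```text
t 31.35 tcp [ 0.6367 -0.0188  0.1436] rpy [-3.141e+00 -1.000e-03  1.707e+00] F [-1.  -0.2 -0.3] open 0.0664 grip 0.0 q [-0.49  0.6   0.68  1.68 -0.43  1.02  0.47]
w [ 0.6371 -0.007   0.1354  0.7717]
t [ 0.6198 -0.0075 -0.0344  0.5124]
std [5.51059203 3.65231464 2.11171543] lap 2.1691440287032293
```

Emit:
move_arm(steps="-0.65 0.3 -2.5 0 0;-0.65 0 -1 0 0;-0.65 0 0 0 0;-0.65 0 0 0 0;-0.65 0 0 0 0;-0.65 0 0 0 0;-0.65 0 0 0 0;-0.65 0 0 0 0")

```text
time: 32.45
tool_pos: [0.6399, -0.0547, 0.1441]
tcp_rot: [3.142, 0.0, 1.706]
wrist_force: [-0.2, 1.0, 0.7]
opening: 0.0758
grip_force: 0.0
```

```bash
cat >> h.py <<'E'
def tex(f,x):
    c,s=np.cos(x[2]),np.sin(x[2]); q=w2p(f,[[x[0]+c*a-s*b,x[1]+s*a+c*b,.028] for a,b in((-.022,-.022),(.022,-.022),(.022,.022),(-.022,.022))])
    m=np.zeros(f['color'].shape[:2],np.uint8); cv2.fillConvexPoly(m,np.int32(q),1)
    return f['color'][m>0].std(0).round(1),np.abs(cv2.Laplacian(f['color'][...,0].astype(float),-1))[m>0].mean().round(2)
E
python3 - <<'E'
from h import *
st(); w=grab('wrist','w13.png'); x=fitblk(w,(.637,-.007)); print(np.round(x,4),tex(w,x))
c=np.load('cam.npz'); T=R.from_euler('xyz',[-3.141,0,1.707]).as_matrix()
g=wrist_saved('w5.png',np.array([.6397,-.0477,.1415])+T@c['pr'],T@c['Rr'],w); print('carved ref',tex(g,(.6369,-.0141,.137)))
E
```

```text
t 32.45 tcp [ 0.6399 -0.0547  0.1441] rpy [3.142 0.    1.706] F [-0.2  1.   0.7] open 0.0758 grip 0.0 q [-0.43  0.61  0.68  1.66 -0.43  1.03  0.53]
[ 0.6368 -0.0063  0.1643  0.8497] (array([5.7, 3.7, 2.1]), np.float64(2.0))
carved ref (array([9.2, 6.1, 3.6]), np.float64(7.71))
```

The smooth texture confirms it is plain back up. I'll regrip it with the fingers along jig y and place it at jig (8, +98) mm.

Emit:
move_arm(steps="-0.65 -0.31 4.8 0 0.175;-0.65 0 0 0 0.175;-0.65 0 0 0 0.175;-0.65 0 0 0 0.175;-0.65 0 0 0 0.175;-0.65 0 0 -1 0.175;-0.65 0 0 -3 0.175;-0.65 0 0 -3 0.175")

```text
time: 33.5
tool_pos: [0.637, -0.0068, 0.0737]
tcp_rot: [3.141, 0.001, 3.111]
wrist_force: [-0.5, 0.8, -0.8]
opening: 0.0757
grip_force: 0.0
```

Emit:
move_arm(steps="-0.65 0 0 -1.5 0.171;-0.65 0 0 -3 0;-0.65 0 0 -2.5 0;-0.65 0 0 0 0;0.2 0 0 0 0;1 0 0 0 0;1 0 0 0 0;1 0 0 0 0")

```text
time: 34.5
tool_pos: [0.6373, -0.0067, 0.0051]
tcp_rot: [3.141, 0.001, -3.006]
wrist_force: [-1.5, -0.7, 6.3]
opening: 0.0556
grip_force: 30.0
```

Emit:
move_arm(steps="1 0 0 3 0;1 0 0 4 0;1 0 0 3 0;1 -1.2 4 0 0;1 -1.2 4 0 0;1 -1.2 4 0 0;1 -1.2 4 0 0;1 -1.2 4 0 0")

```text
time: 35.5
tool_pos: [0.5762, 0.1945, 0.1043]
tcp_rot: [3.141, 0.0, -3.006]
wrist_force: [0.4, -0.1, -0.8]
opening: 0.056
grip_force: 30.0
```

Emit:
move_arm(steps="1 -1.06 3.6 0 0;1 -1 3.5 0 0;1 -1 3.5 0 0;1 0 0 -3 0;1 0 0 -3 0;1 0 0 -1.5 0;1 0 0 -0.55 0;1 0 0 0 0")

```text
time: 36.5
tool_pos: [0.5467, 0.2992, 0.0242]
tcp_rot: [3.141, 0.001, -3.007]
wrist_force: [-0.0, -0.4, -1.0]
opening: 0.0556
grip_force: 30.0
```

Emit:
move_arm(steps="0.2 0 0 0 0;-0.6 0 0 0 0;-0.6 0 0 0 0;-0.6 0 0 4 0;-0.6 0 0 4 0;-0.6 1 -4 4 0;-0.6 1 -4 0 0;-0.6 1 -4 0 0")

```text
time: 37.5
tool_pos: [0.5768, 0.1782, 0.1446]
tcp_rot: [3.141, 0.002, -3.006]
wrist_force: [1.1, -0.8, 0.5]
opening: 0.0734
grip_force: 0.0
```

```bash
cat >> h.py <<'E'
def w2j(x,y):
    d=np.array([x,y])-JIG[:2]; c,s=np.cos(JIG[2]),np.sin(JIG[2]); return np.array([c*d[0]+s*d[1],-s*d[0]+c*d[1]])
E
python3 - <<'E'
from h import *
st(); t=grab('top','t14.png')
for s in[(.4233,-.3046),(.6203,-.3330)]: x=fitblk(t,s);print(np.round(x,4))
x=fitblk(t,(.5462,.2994),z0=.018); print(np.round(x,4),w2j(*x[:2]),x[2]-.135)
E
```

```text
t 37.50 tcp [0.5768 0.1782 0.1446] rpy [ 3.141e+00  2.000e-03 -3.006e+00] F [ 1.1 -0.8  0.5] open 0.0734 grip 0.0 q [-0.57  0.48  0.26  1.74 -0.15  0.93  1.45]
[ 0.4229 -0.3049  0.7495  0.8858]
[ 0.6203 -0.3332  0.2945  0.8906]
[0.5675 0.2514 0.1244 0.6133] [0.02264348 0.04760186] -0.010615568133479747
```

Emit:
move_arm(steps="-0.65 -1 -5 0 -0.115;-0.65 -1.3 -5 0 -0.115;-0.65 -1.3 -5 0 -0.115;-0.65 -1.3 -5 0 -0.115;-0.65 -1.3 -5 0 -0.115;-0.65 -1.3 -4 0 -0.115;-0.65 -1.3 -4 0 -0.115;-0.65 -1.3 -4 0 -0.115")

```text
time: 38.55
tool_pos: [0.4748, -0.1919, 0.1439]
tcp_rot: [3.141, 0.0, 2.353]
wrist_force: [0.8, -0.3, 0.6]
opening: 0.0756
grip_force: 0.0
```

Emit:
move_arm(steps="-0.65 -1.3 -4 0 0;-0.65 -1.3 -4 0 0;-0.65 -1 -2.5 0 0;-0.65 -0.9 -1.5 0 0;-0.65 0 0 0 0;-0.65 0 0 0 0;-0.65 0 0 0 0;-0.65 0 0 0 0")

```text
time: 39.55
tool_pos: [0.4307, -0.31, 0.1436]
tcp_rot: [3.141, -0.0, 2.358]
wrist_force: [-0.0, 0.5, -0.2]
opening: 0.0757
grip_force: 0.0
```

```bash
python3 - <<'E'
from h import *
st(); w=grab('wrist','w15.png'); x=fitblk(w,(.423,-.305)); print(np.round(x,4),tex(w,x))
E
```

```text
t 39.55 tcp [ 0.4307 -0.31    0.1436] rpy [ 3.141 -0.     2.358] F [-0.   0.5 -0.2] open 0.0757 grip 0.0 q [ 0.1   0.41  0.57  1.94 -0.28  0.88  1.6 ]
[ 0.4239 -0.3062 -0.758   0.8494] (array([15.7, 10.7,  6.3]), np.float64(11.69))
```

Emit:
move_arm(steps="-0.65 0 -0.24 -4 0.026;-0.65 0 0 -4 0;-0.65 0 0 -4 0;-0.65 0 0 -2 0;-0.65 0 0 0 0;0.2 0 0 0 0;1 0 0 0 0;1 0 0 0 0")

```text
time: 40.6
tool_pos: [0.4306, -0.3133, 0.0043]
tcp_rot: [3.141, 0.001, 2.383]
wrist_force: [-0.4, 0.4, 3.4]
opening: 0.0556
grip_force: 30.0
```

Emit:
move_arm(steps="1 0 0 0 0;1 0 0 0 0;1 0 0 3 0;1 0 0 4 0;1 2 3.5 0 -0.113;1 2 3.5 0 -0.113;1 2 3.5 0 -0.113;1 2 3.5 0 -0.113")

```text
time: 41.6
tool_pos: [0.5107, -0.1719, 0.0738]
tcp_rot: [3.141, 0.0, 1.927]
wrist_force: [-0.2, -0.4, 0.5]
opening: 0.0557
grip_force: 30.0
```

Emit:
move_arm(steps="1 2 3.5 0 -0.113;1 2 3.5 0 -0.113;1 2 3.5 0 0;1 2 3.5 0 0;1 2 3.5 0 0;1 1.9 3.56 0 0;1 0 0 0 0;1 0 0 0 0")

```text
time: 42.6
tool_pos: [0.6287, 0.0368, 0.0735]
tcp_rot: [-3.141, 0.001, 1.705]
wrist_force: [0.2, -0.0, -0.3]
opening: 0.0558
grip_force: 30.0
```

Emit:
move_arm(steps="1 0 0 -1.8 0;1 0 0 -1.5 0;1 0.07 -0.53 -0.65 0;1 0.05 -0.34 -0.78 0;1 0.02 -0.13 -0.8 0;1 0 0 -0.4 0;1 0 0 -0.2 0;1 0 0 0 0")

```text
time: 43.6
tool_pos: [0.6313, 0.0257, 0.0124]
tcp_rot: [3.14, 0.001, 1.703]
wrist_force: [0.7, -2.2, 7.5]
opening: 0.0558
grip_force: 30.0
```

Emit:
move_arm(steps="0.2 0 0 0 0;-0.6 0 0 0 0;-0.6 0 0 0 0;-0.6 0 0 0 0;-0.6 0 0 0 0;-0.6 0 0 0 0;-0.6 0 0 0 0;-0.6 0 0 0 0")

```text
time: 44.6
tool_pos: [0.6306, 0.0274, 0.0124]
tcp_rot: [3.141, 0.0, 1.705]
wrist_force: [0.1, 0.4, 0.1]
opening: 0.0735
grip_force: 0.0
```

```bash
cat >> lean.py <<'E'
def rows(w,a=130,b=276,st_=6):
    im=w['color'].astype(int)
    for r in range(a,b,st_):
        d=(im[r,:,2]<85)&(im[r,:,0]>90)&(im[r,:,0]-im[r,:,2]>60); x=np.where(d[150:370])[0]+150
        if len(x): print(r,x.min(),x.max(),[int(v) for v in im[r,230:290].mean(0)],end='; ')
E
python3 - <<'E'
from lean import *
st(); w=grab('wrist','w16.png'); pred(w); rows(w)
E
```

```text
t 44.60 tcp [0.6306 0.0274 0.0124] rpy [3.141 0.    1.705] F [0.1 0.4 0.1] open 0.0735 grip 0.0 q [-0.54  0.77  0.65  1.79 -0.63  0.8   0.56]
42 y0 -190.0 far-bot [197. 203. 319. 203.] far-top [190. 263. 326. 262.]
48 y0 -182.4 far-bot [194. 199. 322. 198.] far-top [189. 262. 327. 262.]
54 y0 -176.2 far-bot [193. 198. 323. 198.] far-top [188. 265. 328. 264.]
60 y0 -170.8 far-bot [191. 199. 325. 199.] far-top [188. 268. 328. 268.]
66 y0 -166.0 far-bot [190. 203. 326. 202.] far-top [188. 272. 328. 272.]
72 y0 -161.7 far-bot [189. 207. 327. 207.] far-top [189. 276. 327. 275.]
78 y0 -157.7 far-bot [188. 212. 328. 212.] far-top [190. 279. 326. 279.]
84 y0 -153.8 far-bot [188. 217. 328. 217.] far-top [192. 281. 325. 281.]
130 238 283 [168, 120, 74]; 136 238 283 [180, 135, 76]; 142 239 283 [184, 139, 77]; 148 239 283 [181, 136, 77]; 154 239 282 [171, 123, 76]; 160 239 282 [171, 123, 76]; 166 239 282 [171, 123, 77]; 172 239 282 [171, 124, 77]; 178 239 282 [171, 124, 77]; 184 240 282 [172, 125, 78]; 190 240 282 [172, 124, 78]; 196 240 282 [173, 125, 78]; 202 197 324 [148, 96, 50]; 208 196 325 [148, 96, 50]; 214 196 325 [148, 97, 50]; 220 195 326 [148, 96, 50]; 226 195 326 [148, 96, 50]; 232 195 327 [148, 96, 50]; 238 194 327 [148, 96, 50]; 244 194 328 [148, 96, 50]; 250 193 328 [148, 96, 50]; 256 193 329 [152, 99, 52]; 262 192 329 [152, 99, 52]; 268 197 324 [164, 105, 56];
```

The block is leaning at about 48°. Same push-up, then topple.

Emit:
move_arm(steps="-0.6 0 0 3.4 0;-0.6 0 0 3.4 0;-0.6 0.33 -2.5 0 0;0.3 0.34 -2.45 0 0;1 0 0 0 0;1 0 0 0 0;1 0 0 -3.7 0;1 0 0 -3.6 0")

```text
time: 45.65
tool_pos: [0.6376, -0.0201, 0.0065]
tcp_rot: [3.141, -0.001, 1.707]
wrist_force: [-0.6, -0.0, 0.1]
opening: 0.0279
grip_force: 0.0
```

Emit:
move_arm(steps="1 0 0 0 0;1 -0.07 0.5 0 0;1 -0.07 0.5 0 0;1 -0.07 0.5 0 0;1 -0.07 0.5 0 0;1 -0.07 0.5 0 0;1 -0.07 0.5 0 0;1 -0.06 0.4 0 0")

```text
time: 46.65
tool_pos: [0.6324, 0.0121, 0.0073]
tcp_rot: [-3.142, 0.0, 1.705]
wrist_force: [0.5, -3.3, -0.8]
opening: 0.0007
grip_force: 1.7
```

```bash
python3 - <<'E'
from lean import *
st(); print(w2j(*env.get_state()['tool_pos'][:2])); w=grab('wrist','w17.png'); pred(w,(72,84,90)); rows(w,160,260)
E
```

```text
t 46.65 tcp [0.6324 0.0121 0.0073] rpy [-3.142  0.     1.705] F [ 0.5 -3.3 -0.8] open 0.0007 grip 1.7 q [-0.52  0.78  0.65  1.79 -0.63  0.8   0.59]
[ 0.05473942 -0.19831283]
72 y0 -161.7 far-bot [183. 173. 333. 173.] far-top [184. 248. 333. 248.]
84 y0 -153.8 far-bot [183. 184. 334. 184.] far-top [187. 255. 330. 254.]
90 y0 -150.0 far-bot [183. 190. 334. 189.] far-top [188. 256. 329. 256.]
160 239 284 [177, 126, 78]; 166 239 284 [177, 126, 78]; 172 240 283 [179, 129, 80]; 178 194 333 [71, 44, 23]; 184 185 334 [154, 101, 57]; 190 185 334 [154, 100, 57]; 196 185 334 [154, 101, 57]; 202 185 334 [154, 100, 57]; 208 185 334 [154, 100, 57]; 214 186 334 [154, 100, 57]; 220 186 334 [154, 100, 57]; 226 186 334 [154, 100, 57]; 232 186 334 [154, 100, 57]; 238 186 334 [154, 100, 57]; 244 166 355 [135, 89, 53]; 250 160 268 [58, 44, 33];
```

Upright as before. Topple and look.

Emit:
move_arm(steps="1 0.13 -1 0 0;1 0 0 3.5 0;1 0 0 3.5 0;1 -0.4 3 0 0;1 -0.4 3 0 0;1 -0.38 2.8 0 0;1 0 0 -2 0;1 0 0 -1.3 0")

```text
time: 47.7
tool_pos: [0.6216, 0.0886, 0.0432]
tcp_rot: [-3.141, 0.001, 1.704]
wrist_force: [-0.1, -0.5, -0.3]
opening: 0.0005
grip_force: 0.0
```

Emit:
move_arm(steps="1 0 0 0 0;1 0.13 -1 0 0;1 0.13 -1 0 0;1 0.1 -0.8 0 0;1 0.1 -0.8 0 0;1 0.1 -0.8 0 0;1 0.1 -0.8 0 0;1 0.1 -0.8 0 0")

```text
time: 48.7
tool_pos: [0.6296, 0.0294, 0.0443]
tcp_rot: [-3.142, 0.0, 1.705]
wrist_force: [-0.2, -0.7, 0.4]
opening: 0.0006
grip_force: 0.0
```

Emit:
move_arm(steps="1 0 0 4 0;0 0 0 4 0;-0.65 0.2 -1.5 2 0;-0.65 0.4 -3 0 0;-0.65 0.3 -2.5 0 0;-0.65 0.2 -1.5 0 0;-0.65 0 0 0 0;-0.65 0 0 0 0")

```text
time: 49.7
tool_pos: [0.6406, -0.0538, 0.144]
tcp_rot: [-3.141, -0.001, 1.706]
wrist_force: [0.2, -0.5, 0.2]
opening: 0.0658
grip_force: 0.0
```

```bash
python3 - <<'E'
from h import *
st(); w=grab('wrist','w18.png'); x=fitblk(w,(.637,-.007)); print(np.round(x,4),tex(w,x))
t=grab('top','t18.png'); print(np.round(fitblk(t,(.6203,-.3332)),4))
E
```

```text
t 49.70 tcp [ 0.6406 -0.0538  0.144 ] rpy [-3.141e+00 -1.000e-03  1.706e+00] F [ 0.2 -0.5  0.2] open 0.0658 grip 0.0 q [-0.48  0.63  0.77  1.67 -0.5   1.05  0.58]
[ 0.6368 -0.0082  0.1263  0.8005] (array([5.7, 3.8, 2.2]), np.float64(2.11))
[ 0.6203 -0.3332  0.2955  0.8827]
```

Second block flipped. I'll grip it and place it in the middle, at jig (8, 0).

Emit:
move_arm(steps="-0.65 -0.38 4.6 0 0.175;-0.65 0 0 0 0.175;-0.65 0 0 0 0.175;-0.65 0 0 0 0.175;-0.65 0 0 0 0.175;-0.65 0 0 -1 0.175;-0.65 0 0 -3 0.175;-0.65 0 0 -3 0.175")

```text
time: 50.8
tool_pos: [0.637, -0.0078, 0.0738]
tcp_rot: [3.141, 0.001, 3.112]
wrist_force: [0.8, 0.5, 0.2]
opening: 0.0759
grip_force: 0.0
```

Emit:
move_arm(steps="-0.65 0 0 -1.5 0.171;-0.65 0 0 -3 0;-0.65 0 0 -2.5 0;-0.65 0 0 0 0;0.2 0 0 0 0;1 0 0 0 0;1 0 0 0 0;1 0 0 0 0")

```text
time: 51.8
tool_pos: [0.6373, -0.0089, 0.0053]
tcp_rot: [3.141, 0.001, -3.007]
wrist_force: [-0.6, 0.7, 5.4]
opening: 0.0557
grip_force: 30.0
```

Emit:
move_arm(steps="1 0 0 3 0;1 0 0 4 0;1 0 0 3 0;1 -1.5 4 0 0;1 -1.5 4 0 0;1 -1.5 4 0 0;1 -1.5 4 0 0;1 -1.74 4.98 0 0")

```text
time: 52.8
tool_pos: [0.5591, 0.2011, 0.1047]
tcp_rot: [-3.141, 0.001, -3.009]
wrist_force: [0.1, 0.6, -1.2]
opening: 0.056
grip_force: 30.0
```

Emit:
move_arm(steps="1 0 0 0 0;1 0 0 -3 0;1 0 0 -3 0;1 0 0 -1.5 0;1 0 0 -0.6 0;1 0 0 0 0;0.2 0 0 0 0;-0.6 0 0 0 0")

```text
time: 53.8
tool_pos: [0.5598, 0.2008, 0.0239]
tcp_rot: [3.141, 0.001, -3.008]
wrist_force: [0.6, 0.7, -0.0]
opening: 0.0621
grip_force: 0.0
```

Emit:
move_arm(steps="-0.6 0 0 0 0;-0.65 0 0 4 0;-0.65 0 0 4 0;-0.65 0 0 4 0;-0.65 0.5 -4 0 -0.1;-0.65 0.5 -4 0 -0.17;-0.65 0.5 -4 0 -0.17;-0.65 0.5 -4 0 -0.17")

```text
time: 54.8
tool_pos: [0.5795, 0.0395, 0.1436]
tcp_rot: [3.141, 0.0, 2.66]
wrist_force: [0.8, -0.6, 0.4]
opening: 0.0757
grip_force: 0.0
```

Emit:
move_arm(steps="-0.65 0.6 -5 0 -0.17;-0.65 0.6 -5 0 -0.17;-0.65 0.6 -5 0 -0.17;-0.65 0.6 -5 0 -0.17;-0.65 0.6 -5 0 -0.12;-0.65 0.6 -5 0 0;-0.65 0.6 -5 0 0;-0.65 0.1 -3.3 0 0")

```text
time: 55.8
tool_pos: [0.622, -0.3451, 0.1434]
tcp_rot: [-3.141, 0.001, 1.864]
wrist_force: [0.1, 0.5, 0.2]
opening: 0.0757
grip_force: 0.0
```

```bash
python3 - <<'E'
from h import *
st(); w=grab('wrist','w20.png'); x=fitblk(w,(.6203,-.3332)); print(np.round(x,4),tex(w,x))
E
```

```text
t 55.80 tcp [ 0.622  -0.3451  0.1434] rpy [-3.141e+00  1.000e-03  1.864e+00] F [0.1 0.5 0.2] open 0.0757 grip 0.0 q [ 0.03  0.72  0.7   1.47 -0.49  1.13  1.12]
[ 0.6224 -0.3342  0.2423  0.8587] (array([15.3, 10.4,  6. ]), np.float64(11.28))
```

Emit:
move_arm(steps="-0.65 0.2 -0.1 -4 -0.04;-0.65 0 0 -4 0;-0.65 0 0 -4 0;-0.65 0 0 -2 0;-0.65 0 0 0 0;0.2 0 0 0 0;1 0 0 0 0;1 0 0 0 0")

```text
time: 56.85
tool_pos: [0.6247, -0.3435, 0.004]
tcp_rot: [3.141, 0.001, 1.826]
wrist_force: [-0.5, 0.7, 2.3]
opening: 0.0561
grip_force: 30.0
```

Emit:
move_arm(steps="1 0 0 0 0;1 0 0 0 0;1 0 0 3 0;1 0 0 4 0;1 0.1 4 0 -0.03;1 0.1 4 0 -0.03;1 0.1 4 0 -0.03;1 0.1 4 0 -0.028")

```text
time: 57.85
tool_pos: [0.6282, -0.1818, 0.0731]
tcp_rot: [-3.141, -0.0, 1.707]
wrist_force: [0.3, -0.3, -0.4]
opening: 0.0562
grip_force: 30.0
```

Emit:
move_arm(steps="1 0.01 3.7 0 0;1 0.01 3.7 0 0;1 0.01 3.7 0 0;1 0.01 3.7 0 0;1 0.01 3.7 0 0;1 0.01 3.55 0 0;1 0 0 0 0;1 0 0 0 0")

```text
time: 58.85
tool_pos: [0.6288, 0.0367, 0.0733]
tcp_rot: [-3.141, 0.001, 1.708]
wrist_force: [0.2, -0.7, -0.4]
opening: 0.0556
grip_force: 30.0
```

Emit:
move_arm(steps="1 0 0 -1.8 0;1 0 0 -1.5 0;1 0.07 -0.53 -0.65 0;1 0.05 -0.34 -0.78 0;1 0.02 -0.13 -0.8 0;1 0 0 -0.4 0;1 0 0 -0.2 0;1 0 0 0 0")

```text
time: 59.85
tool_pos: [0.6313, 0.0254, 0.0121]
tcp_rot: [3.14, 0.001, 1.706]
wrist_force: [-0.0, -2.2, 7.3]
opening: 0.0557
grip_force: 30.0
```

Emit:
move_arm(steps="0.2 0 0 0 0;-0.6 0 0 0 0;-0.6 0 0 0 0;-0.6 0 0 0 0;-0.6 0 0 0 0;-0.6 0 0 0 0;-0.6 0 0 0 0;-0.6 0 0 0 0")

```text
time: 60.85
tool_pos: [0.6304, 0.0272, 0.0121]
tcp_rot: [3.142, -0.0, 1.708]
wrist_force: [-0.9, -0.8, -0.3]
opening: 0.0731
grip_force: 0.0
```

```bash
python3 - <<'E'
from lean import *
st(); w=grab('wrist','w21.png'); pred(w,(42,48,54,60,66)); rows(w,180)
E
```

```text
t 60.85 tcp [0.6304 0.0272 0.0121] rpy [ 3.142 -0.     1.708] F [-0.9 -0.8 -0.3] open 0.0731 grip 0.0 q [-0.56  0.78  0.68  1.79 -0.65  0.81  0.59]
42 y0 -190.0 far-bot [197. 203. 320. 203.] far-top [191. 263. 327. 263.]
48 y0 -182.4 far-bot [195. 198. 323. 198.] far-top [189. 262. 328. 262.]
54 y0 -176.2 far-bot [193. 197. 324. 198.] far-top [189. 264. 329. 264.]
60 y0 -170.8 far-bot [191. 199. 326. 199.] far-top [189. 268. 329. 268.]
66 y0 -166.0 far-bot [190. 202. 327. 202.] far-top [189. 272. 329. 272.]
180 240 283 [171, 124, 77]; 186 240 283 [172, 125, 77]; 192 240 283 [171, 124, 77]; 198 241 282 [173, 125, 78]; 204 198 325 [148, 96, 49]; 210 197 325 [148, 96, 49]; 216 197 326 [148, 96, 49]; 222 196 327 [148, 96, 49]; 228 195 327 [148, 97, 49]; 234 195 327 [148, 96, 50]; 240 195 328 [148, 96, 50]; 246 194 328 [148, 96, 50]; 252 194 329 [152, 99, 51]; 258 193 329 [152, 99, 51]; 264 193 330 [152, 95, 48]; 270 200 322 [163, 104, 54];
```

Leaning the same way again. Push up, topple, check.

Emit:
move_arm(steps="-0.6 0 0 3.4 0;-0.6 0 0 3.4 0;-0.6 0.33 -2.5 0 0;0.3 0.34 -2.45 0 0;1 0 0 0 0;1 0 0 0 0;1 0 0 -3.7 0;1 0 0 -3.6 0")

```text
time: 61.9
tool_pos: [0.6374, -0.0203, 0.0062]
tcp_rot: [3.141, -0.001, 1.71]
wrist_force: [0.5, -0.2, -0.4]
opening: 0.0281
grip_force: 0.0
```

Emit:
move_arm(steps="1 0 0 0 0;1 -0.07 0.5 0 0;1 -0.07 0.5 0 0;1 -0.07 0.5 0 0;1 -0.07 0.5 0 0;1 -0.07 0.5 0 0;1 -0.07 0.5 0 0;1 -0.06 0.4 0 0")

```text
time: 62.9
tool_pos: [0.6323, 0.012, 0.007]
tcp_rot: [3.142, 0.0, 1.708]
wrist_force: [0.9, -5.0, -2.4]
opening: 0.0004
grip_force: 2.4
```

```bash
python3 - <<'E'
from lean import *
st(); w=grab('wrist','w22.png'); pred(w,(72,84,90)); rows(w,160,260)
E
```

```text
t 62.90 tcp [0.6323 0.012  0.007 ] rpy [3.142 0.    1.708] F [ 0.9 -5.  -2.4] open 0.0004 grip 2.4 q [-0.53  0.79  0.68  1.79 -0.66  0.81  0.61]
72 y0 -161.7 far-bot [184. 173. 334. 173.] far-top [184. 248. 334. 248.]
84 y0 -153.8 far-bot [183. 184. 335. 184.] far-top [187. 255. 331. 255.]
90 y0 -150.0 far-bot [183. 189. 335. 189.] far-top [189. 256. 330. 256.]
160 240 285 [176, 126, 77]; 166 240 284 [177, 126, 78]; 172 240 284 [177, 127, 78]; 178 186 336 [148, 96, 54]; 184 186 335 [154, 100, 57]; 190 186 335 [154, 100, 57]; 196 186 335 [154, 100, 57]; 202 186 335 [154, 100, 56]; 208 186 335 [154, 100, 57]; 214 187 335 [154, 100, 57]; 220 187 335 [154, 100, 57]; 226 187 335 [154, 100, 57]; 232 187 335 [154, 100, 57]; 238 187 335 [154, 100, 56]; 244 167 352 [135, 89, 52]; 250 160 268 [59, 44, 33];
```

Emit:
move_arm(steps="1 0.13 -1 0 0;1 0 0 3.5 0;1 0 0 3.5 0;1 -0.4 3 0 0;1 -0.4 3 0 0;1 -0.38 2.8 0 0;1 0 0 -2 0;1 0 0 -1.3 0")

```text
time: 63.95
tool_pos: [0.6214, 0.0885, 0.0429]
tcp_rot: [-3.141, 0.001, 1.707]
wrist_force: [-0.4, -0.1, -1.1]
opening: -0.0
grip_force: 0.0
```

Emit:
move_arm(steps="1 0 0 0 0;1 0.13 -1 0 0;1 0.13 -1 0 0;1 0.1 -0.8 0 0;1 0.1 -0.8 0 0;1 0.1 -0.8 0 0;1 0.1 -0.8 0 0;1 0.1 -0.8 0 0")

```text
time: 64.95
tool_pos: [0.6294, 0.0292, 0.044]
tcp_rot: [-3.142, 0.0, 1.708]
wrist_force: [-0.6, -0.8, -0.0]
opening: 0.0002
grip_force: 0.0
```

Emit:
move_arm(steps="1 0 0 4 0;0 0 0 4 0;-0.65 0.2 -1.5 2 0;-0.65 0.4 -3 0 0;-0.65 0.3 -2.5 0 0;-0.65 0.2 -1.5 0 0;-0.65 0 0 0 0;-0.65 0 0 0 0")

```text
time: 65.95
tool_pos: [0.6404, -0.054, 0.1437]
tcp_rot: [-3.141, -0.001, 1.709]
wrist_force: [0.2, -0.1, -0.2]
opening: 0.066
grip_force: 0.0
```

```bash
python3 - <<'E'
from h import *
st(); w=grab('wrist','w23.png'); x=fitblk(w,(.637,-.007)); print(np.round(x,4),tex(w,x))
E
```

```text
t 65.95 tcp [ 0.6404 -0.054   0.1437] rpy [-3.141e+00 -1.000e-03  1.709e+00] F [ 0.2 -0.1 -0.2] open 0.0660 grip 0.0 q [-0.5   0.64  0.8   1.67 -0.52  1.05  0.6 ]
[ 0.6362 -0.0074  0.1366  0.8063] (array([5.7, 3.8, 2.2]), np.float64(2.1))
```

Third block flipped. I'll place it at jig (8, -98).

Emit:
move_arm(steps="-0.65 -0.39 4.65 0 0.175;-0.65 0 0 0 0.175;-0.65 0 0 0 0.175;-0.65 0 0 0 0.175;-0.65 0 0 0 0.175;-0.65 0 0 -1 0.175;-0.65 0 0 -3 0.175;-0.65 0 0 -3 0.175")

```text
time: 67.0
tool_pos: [0.6367, -0.0072, 0.0735]
tcp_rot: [3.141, 0.001, 3.115]
wrist_force: [-0.1, -0.4, -0.1]
opening: 0.0755
grip_force: 0.0
```

Emit:
move_arm(steps="-0.65 0 0 -1.5 0.17;-0.65 0 0 -3 0;-0.65 0 0 -2.5 0;-0.65 0 0 0 0;0.2 0 0 0 0;1 0 0 0 0;1 0 0 0 0;1 0 0 0 0")

```text
time: 68.0
tool_pos: [0.6369, -0.0085, 0.0049]
tcp_rot: [3.141, 0.001, -3.005]
wrist_force: [-1.4, 0.4, 6.3]
opening: 0.0558
grip_force: 30.0
```

Emit:
move_arm(steps="1 0 0 3 0;1 0 0 4 0;1 0 0 3 0;1 -1.6 2.8 0 0;1 -1.6 2.8 0 0;1 -1.6 2.8 0 0;1 -1.6 2.85 0 0;1 0 0 0 0")

```text
time: 69.0
tool_pos: [0.571, 0.1069, 0.104]
tcp_rot: [3.14, -0.001, -3.001]
wrist_force: [0.1, -0.4, -1.2]
opening: 0.0559
grip_force: 30.0
```

Emit:
move_arm(steps="1 0 0 0 0;1 0 0 -3 0;1 0 0 -3 0;1 0 0 -1.5 0;1 0 0 -0.6 0;1 0 0 0 0;0.2 0 0 0 0;-0.6 0 0 0 0")

```text
time: 70.0
tool_pos: [0.573, 0.1038, 0.0236]
tcp_rot: [3.141, 0.001, -3.005]
wrist_force: [0.4, 0.1, 1.0]
opening: 0.0618
grip_force: 0.0
```

Emit:
move_arm(steps="-0.6 0 0 0 0;-0.6 0 0 4 0;-0.6 0 0 4 0;-0.3 0 0 4 0;-0.1 -2 3 2 0;-0.1 -3 2 0 0;-0.1 -3 2 0 0;-0.1 -1.5 2 0 0")

```text
time: 71.0
tool_pos: [0.4759, 0.1944, 0.1633]
tcp_rot: [3.141, -0.0, -3.005]
wrist_force: [0.1, 0.8, 0.1]
opening: 0.0508
grip_force: 0.0
```

```bash
python3 - <<'E'
from h import *
st(); t=grab('top','t24.png'); w=grab('wrist','w24.png')
a=cv2.resize(cv2.convertScaleAbs(cv2.imread('pics/t24.png')[130:240,115:250],alpha=1.8),(400,326),interpolation=cv2.INTER_CUBIC)
b=cv2.resize(cv2.imread('pics/w24.png'),(400,300)); b=np.pad(b,((0,26),(0,0),(0,0)))
cv2.imwrite('pics/c24.png',np.hstack([a,b]))
E
```

```text
t 71.00 tcp [0.4759 0.1944 0.1633] rpy [ 3.141 -0.    -3.005] F [0.1 0.8 0.1] open 0.0508 grip 0.0 q [-0.78  0.33  0.38  1.95 -0.15  0.89  1.38]
```

View pics/c24.png

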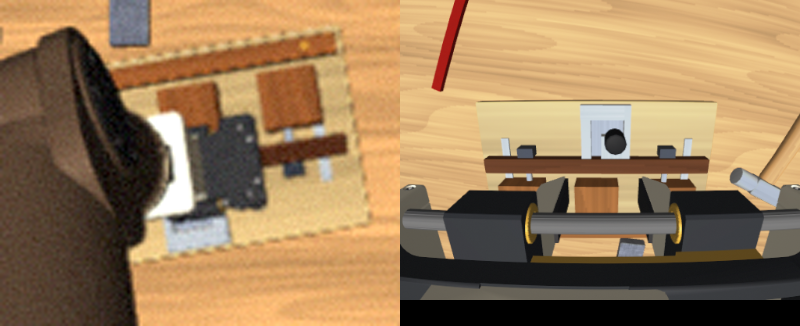

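All three blocks lie plain side up between jaw and fence, and the knob is in its notch. I'll grip the knob to release it.

Emit:
move_arm(steps="-0.1 -1.3 1.6 0 0;-0.1 0 0 0 0;-0.1 0 0 -4 0;-0.1 0 0 -4 0;-0.1 0 0 -3 0;-0.1 0 0 -1.05 0;-0.1 0 0 0 0;-0.1 0 0 0 0")

```text
time: 72.1
tool_pos: [0.4655, 0.2098, 0.0436]
tcp_rot: [3.141, 0.002, -3.006]
wrist_force: [0.9, -0.2, 0.2]
opening: 0.0502
grip_force: 0.0
```

Emit:
move_arm(steps="0.6 0 0 0 0;1 0 0 0 0;1 0 0 0 0;1 0 0 0 0;1 0 0 0 0;1 0 0 0 0;1 0 0 0 0;1 0 0 0 0")

```text
time: 73.1
tool_pos: [0.4646, 0.2098, 0.0427]
tcp_rot: [3.141, 0.0, -3.005]
wrist_force: [-1.0, -0.4, 5.9]
opening: 0.0232
grip_force: 30.0
```

Emit:
move_arm(steps="1 -0.3 -0.04 0 0;1 -0.3 -0.04 0 0;1 -0.29 -0.04 0 0;1 -0.1 0 0 0;1 0 0 0 0;1 0 0 0 0;1 0 0 0 0;1 0 0 0 0")

```text
time: 74.1
tool_pos: [0.4575, 0.2085, 0.0429]
tcp_rot: [3.142, 0.005, -3.006]
wrist_force: [9.5, -0.3, -5.5]
opening: 0.0235
grip_force: 30.0
```

```bash
python3 - <<'E'
from h import *
st(); print(w2j(*env.get_state()['tool_pos'][:2]))
E
```

```text
t 74.10 tcp [0.4575 0.2085 0.0429] rpy [ 3.142  0.005 -3.006] F [ 9.5 -0.3 -5.5] open 0.0235 grip 30.0 q [-0.76  0.49  0.3   2.08 -0.25  0.6   1.42]
[-0.09213668  0.01991452]
```

Emit:
move_arm(steps="1 -0.2 -0.03 0 0;1 0 0 0 0;1 0.08 -0.55 0 0;1 0.08 -0.55 0 0;1 0.08 -0.55 0 0;1 0.05 -0.45 0 0;1 0 0 0 0;1 0 0 0 0")

```text
time: 75.1
tool_pos: [0.4585, 0.1875, 0.0429]
tcp_rot: [3.141, 0.005, -3.006]
wrist_force: [10.1, 0.0, -6.1]
opening: 0.0232
grip_force: 30.0
```

```bash
python3 - <<'E'
from h import *
st(); print(w2j(*env.get_state()['tool_pos'][:2]))
E
```

```text
t 75.10 tcp [0.4585 0.1875 0.0429] rpy [ 3.141  0.005 -3.006] F [10.1  0.  -6.1] open 0.0232 grip 30.0 q [-0.72  0.48  0.3   2.1  -0.25  0.59  1.46]
[-0.09400307 -0.00101256]
```

The knob is back in the straight slot. I'll ease the jaw forward onto the blocks and let go.

Emit:
move_arm(steps="1 0.5 0.07 0 0;1 0.5 0.07 0 0;1 0.5 0.07 0 0;1 0.5 0.07 0 0;1 0.4 0.05 0 0;1 0.4 0.05 0 0;1 0.3 0.04 0 0;1 0.1 0.01 0 0")

```text
time: 76.1
tool_pos: [0.4882, 0.1916, 0.0428]
tcp_rot: [3.141, 0.001, -3.006]
wrist_force: [4.3, -0.7, 4.6]
opening: 0.0236
grip_force: 30.0
```

Emit:
move_arm(steps="1 0.1 0.01 0 0;1 0 0 0 0;0.4 0 0 0 0;-0.1 0 0 0 0;-0.1 0 0 0 0;-0.1 0 0 4 0;-0.1 0 0 4 0;-0.1 0 0 4 0")

```text
time: 77.1
tool_pos: [0.4878, 0.1914, 0.1635]
tcp_rot: [-3.141, -0.001, -3.005]
wrist_force: [0.6, 0.2, 0.0]
opening: 0.0505
grip_force: 0.0
```

Emit:
move_arm(steps="-0.1 -3 -3 2 0;-0.1 -3 -5 2 0;-0.1 -2 -5 0 0;-0.1 0 -5 0 0;-0.1 0 -5 0 0;-0.1 0 -5 0 0;-0.1 0 -3 0 0;-0.1 0 0 0 0")

```text
time: 78.1
tool_pos: [0.4078, -0.1204, 0.2025]
tcp_rot: [-3.141, -0.001, -3.01]
wrist_force: [0.3, 0.3, -0.1]
opening: 0.0509
grip_force: 0.0
```

```bash
python3 - <<'E'
from h import *
st(); t=grab('top','t30.png'); s=grab('scene','s30.png')
# line profile across jig x at each y: brightness of pixels on the bed/blocks top plane z=.046 and jaw
im=cv2.GaussianBlur(t['color'],(3,3),0)
for y in(.098,.049,0,-.049,-.098):
    P=[[*j2w(x,y),.04] for x in np.arange(-.10,.08,.006)]
    q=w2p(t,P); print(int(y*1e3),[int(im[int(round(v)),int(round(u))].astype(int)[0]) for u,v in q])
# knob: dark blob centre
q=w2p(t,[[*j2w(-.061,0),.074],[*j2w(-.085,.021),.074]]); print(q,[im[int(v)-1:int(v)+2,int(u)-1:int(u)+2].mean() for u,v in q])
# block square fit inside jig, mask limited between jaw & fence
m=mask(t)
for y in(.098,0,-.098):
    roi=np.zeros_like(m); c=w2p(t,[[*j2w(a,y+b),.046] for a,b in((-.0105,-.045),(.0445,-.045),(.0445,.045),(-.0105,.045))]); cv2.fillConvexPoly(roi,np.int32(np.round(c)),1)
    mm=m&roi; yy,xx=np.where(mm); p=p2w(t,np.c_[xx,yy],.046); j=np.array([w2j(*v[:2]) for v in p]); print('y extent',np.percentile(j[:,1],[3,50,97]).round(4),'x',np.percentile(j[:,0],[3,97]).round(4),len(j), j[:,1].reshape(-1)[j[:,0]>.03].mean().round(4), j[:,1][j[:,0]<0].mean().round(4))
E
```

```text
t 78.10 tcp [ 0.4078 -0.1204  0.2025] rpy [-3.141e+00 -1.000e-03 -3.010e+00] F [ 0.3  0.3 -0.1] open 0.0509 grip 0.0 q [-0.39  0.13  0.62  2.1  -0.09  0.94  1.99]
98 [121, 122, 119, 119, 118, 112, 92, 90, 109, 118, 103, 58, 45, 45, 50, 65, 79, 83, 88, 84, 84, 84, 79, 88, 87, 90, 91, 101, 114, 119]
49 [124, 123, 118, 116, 117, 119, 114, 116, 121, 121, 108, 78, 47, 46, 64, 104, 110, 108, 114, 120, 114, 112, 115, 106, 83, 93, 89, 96, 118, 114]
0 [122, 123, 118, 95, 72, 23, 18, 19, 19, 65, 91, 65, 45, 49, 48, 59, 80, 84, 82, 85, 85, 83, 85, 85, 87, 88, 84, 92, 105, 114]
-49 [123, 122, 120, 118, 114, 113, 109, 118, 122, 118, 108, 73, 44, 44, 54, 87, 109, 109, 111, 116, 114, 112, 114, 83, 74, 88, 81, 88, 104, 123]
-98 [121, 122, 118, 118, 111, 73, 34, 48, 100, 109, 104, 67, 46, 47, 43, 59, 82, 83, 82, 82, 84, 83, 84, 85, 85, 87, 85, 86, 106, 121]
[[179.29034213 190.1849269 ]
 [173.09287445 199.94749249]] [np.float64(17.37037037037037), np.float64(98.66666666666667)]
y extent [0.0675 0.0959 0.1244] x [-0.0115  0.0442] 425 0.0966 0.0958
y extent [-0.0297 -0.0023  0.0259] x [-0.0099  0.0451] 411 -0.0016 -0.0021
y extent [-0.1258 -0.0993 -0.0728] x [-0.01    0.0437] 391 -0.0992 -0.0987
```

Jaw face, blocks and fence line up: jaw at -11, blocks from -10 to 45, square, at y +96/-2/-99. The knob is home in the straight slot. Last, a numeric check that the bystanders haven't moved, then hand in.

```bash
python3 - <<'E'
from h import *
a=cv2.GaussianBlur(cv2.imread('pics/t0.png'),(5,5),0).astype(int); b=cv2.GaussianBlur(cv2.imread('pics/t30.png'),(5,5),0).astype(int)
m=(np.abs(a-b).max(2)>25).astype(np.uint8); n,l,s,c=cv2.connectedComponentsWithStats(m)
for i in range(1,n):
    if s[i,4]>12: print(s[i],(c[i]/.64).round())
env.finish_job(); print('done')
E
```

```text
[349 131  27  26 490] [566. 224.]
[202 151  21  15 241] [331. 247.]
[169 156  21  16 254] [279. 256.]
[135 161  21  16 268] [227. 264.]
[223 163   8   5  32] [354. 258.]
[190 166  31   7  89] [314. 264.]
[132 171  99  19 426] [283. 282.]
[157 173  22   6  76] [257. 274.]
[  257   173   102   211 13788] [482. 428.]
[130 178   8   5  27] [208. 282.]
[176 190  10   8  41] [283. 301.]
[356 201  15  25 190] [565. 332.]
[  0 311  29  43 955] [ 18. 516.]
[256 345  21  14  63] [417. 547.]
[225 353  11  17  60] [358. 562.]
[260 361  31  23 415] [431. 581.]
[227 363  23  13 152] [372. 576.]
[214 372  10  10  73] [342. 589.]
[234 379  17   5  66] [376. 596.]
the job is handed in; nothing more can be done
done
```

Job handed in: all three brown rosette blocks are turned plain back up and clamped square against the fence, the knob is back in its slot, and no other object appeared moved where the last top view was clear of the arm (the arm hid the bench around the tin, the pencil and a red block).

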